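# Move a wax tin's double lid over and hold up its outer lid

## Task

Tip the tall wax tin's loose white cover up by its orange tab, the opposite edge still resting on the rim, then lift it off and lay it right way up on the cork mat. Take the double lid (brass inner and blue outer lid together, as one) off the short tin, set it down gently and fully home on the tall tin, and let go. Last, lift the blue outer lid alone, leaving the inner lid seated undisturbed, and finish still gripping it, held still and level with its whole skirt higher than the red knob; the tins stay in place and the other things are left alone.

Things in the scene. Friction and masses are not known exactly. Their poses are not given: they have to be found in the camera images.
- tin: tall steel tin with a green band, loose, full of hard wax: 88 mm outer diameter, 75 mm tall, 4 mm wall (80 mm bore), about 0.7 kg; origin at the centre of its underside, z up. The wax ends 25 mm below the rim.
- short_tin: short empty steel tin, loose: 88 mm outer diameter, 80 mm bore, 35 mm tall, about 0.3 kg; origin at the centre of its underside. At the start it wears the double lid.
- mat: square cork mat fixed on the bench, 160 x 160 x 4 mm; origin at the centre of its underside. The bench under tins and mat is at z = 0.
- cover_center (a point): centre of the loose white cover (about 80 g): a disc 92 mm across and 4 mm thick, this point half-way through it; below the disc a spigot 72 mm across and 6 mm deep drops loosely into the tin's mouth, so the disc's underside rests on the rim. z up out of the lid; x towards the tab.
- cover_tab (a point): centre of the cover's upright orange tab, 38 mm from the cover's axis along its x (about away from the robot, within 0.5 rad); tab 10 mm thick along x, 24 mm wide along y, standing 28 mm above the disc (14 mm above and below this point). Rigid with the cover: pinched either way, the cover tips with the hand.
- cover_heel (a point): point on the underside of the cover's disc opposite the tab, 42 mm from the axis along -x, where the cover rests on the rim and pivots when it is tipped by the tab
- inner_knob (a point): centre of the red knob of the brass inner lid (about 150 g): 16 mm across, standing 26 mm out above the outer lid's collar (13 mm above and below this point), then continuing straight down at 16 mm to the flange 43 mm below this point. The outer lid lies loosely on the flange, so lifting this knob lifts both lids. z up.
- inner_flange (a point): centre of the underside of the inner lid's brass flange, 47 mm below the knob's centre; flange 88 mm across, 4 mm thick, its underside rests on the tin's rim when home. Under it a tapered plug, 73 mm across and 10 mm deep (64 mm at its foot), drops into the tin's mouth with 3.5 mm play all round.
- outer_collar (a point): centre of the round aluminium collar of the blue outer lid (about 120 g): 34 mm across, 26 mm tall (13 mm above and below this point), with a 22 mm bore through which the 16 mm knob stem passes freely. Lifting it lifts the outer lid alone. With both lids home this point is 21 mm above the tin's rim, and the knob's point 47 mm above it.
- outer_skirt (a point): centre of the lower edge of the outer lid's skirt, 27 mm below the collar's centre. The lid is a blue disc 107 mm across, 4 mm thick (top face at the collar's foot), with a skirt 2.5 mm thick round it that hangs 6 mm down round the outside of the tin's rim, with 7 mm play.
- pencil: bystander: flat red carpenter's pencil, 150 x 12 x 7 mm; leave alone
- rule: bystander: aluminium rule, 200 x 20 x 4 mm; leave alone
- glue: bystander: white glue bottle with red cap, 60 mm across, 170 mm tall; leave alone
- sanding_block: bystander: grey sanding block with brown paper, 70 x 110 x 28 mm; leave alone
- screw_jar: bystander: amber glass jar with steel cap, 70 mm across, 80 mm tall; leave alone
- mallet: bystander: hammer with a wooden handle, lying down, 260 mm long; leave alone

How it is judged:
By the outcome, as a careful person would: the job done as asked, in the order asked, and still so for the second after the job is handed in, while the arm keeps its last pose, push and grip.
It also fails if it takes over 59 s, if anything falls off the work surface, if the arm or the gripper's body presses on something with over 40 N, if the wrist force passes 120 N, or if a joint passes its speed limit or range.

## Robot

A 7-joint arm with a two-finger parallel gripper is mounted at the origin on the work surface. World frame = base frame: x ahead of the robot, y to its left, z up, the work surface at z = 0. Lengths are in mm, angles in rad, forces in N, time in s.
With the tool pointing down it reaches from about 400 to 750 mm from the base axis. Payload 19.5 kg.
Tool frame: the origin (TCP) lies midway between the tips of the shut fingers; the grasp point (between the pads) lies 19 mm behind it; z points along the fingers, y is the direction in which the jaws open and shut (so a half turn about z gives the same grasp; the last joint's range is limited). The gripper opens to 85 mm and grips with 20 to 120 N. Pads are 22 mm wide; open, the fingers measure 114 mm over their backs; the gripper's body (76 mm by 85 mm) begins 54 mm behind the grasp point. The pads swing forward as they close: fully open they stand 13 mm farther back than shut.
Start: joints at [1.069, 0.707, -0.028, 1.485, 0.022, 0.951, -0.075], TCP at [255.156, -515.257, 231.268] pointing down, gripper open.
Joint ranges: [-2.71, 2.71], [-0.32, 2.16], [-1.57, 1.52], [0, 2.45], [-1.46, 4.6], [0, 2.02], [-2.83, 2.83]. Speed limits (rad/s): [1.89, 1.89, 2.57, 2.57, 3.01, 3.01, 3.01].

## Interface

Orientations are given as a unit quaternion [x, y, z, w].
In Python, from station import state, get_image, job_done gives the robot as it stands. The module is installed in compiled form; this text tells all that it offers.
- The arm moves only by the shell command python3 -m pendant 'ROWS' [FORCE]. ROWS is a JSON object of lists of equal length, an entry for each row: "fingers": the finger opening in mm, from 0 to 85.4; "translation": the shift along the tool's x, y, z in mm, a list of three; "dr": the turn, a rotation vector about the tool's x, y, z in rad, a list of three. A call has 1 to 12 rows; each row shifts and turns the pose as measured when the row begins, along the tool's axes as they then stand; what a row does not reach is not made up. A row lasts 1/10 s, in which the tool goes at most 50 mm and 8.59 degrees, less where a joint would pass 70% of its speed; a pose out of reach is approached as far as the arm can. A call with a gripper value outside its range is refused whole. The fingers move at their own pace and stop on an object; FORCE is the grip in N (left out, the last holds). Time passes only in rows, so rows that do not move let the fingers close. It gives the time, the measured TCP pose, the force and the opening at its end, in the units of the state.
- state(): the state, without advancing time (a new reading comes with each control period).
- get_image(name): name is "scene" or "top"; returns a dict with "frame" (384x512x3 uint8, red, green, blue), "intrinsics" (3x3 intrinsics, pixels), "dist_coeffs" ([k1, k2, p1, p2, k3] as OpenCV has them; the pictures are not rectified), "R" (3x3) and "t" (3): a world point X has camera coordinates R X + t. Camera axes: x right, y down, z forward; pixel columns grow to the right and rows downward; lengths in mm; the calibration is good to about 2 mm. A picture is of the moment at which its call begins. There is no depth.
- job_done(): hands the job in, once; it reports no verdict.
The state is a dict: "time_s": time; "joint_positions": joint angles; "joint_vel": joint speeds; "joint_torque": joint torques, N m; "ee_pos": TCP position; "tool_rot": TCP orientation; "wrist_force": force on the tool from outside, world axes, zero at the start; "wrist_torque": the same for the moment, N m; "opening": opening from 0.0 (shut) to 1.0 (fully open).
Only numpy, scipy, OpenCV 4.12 (cv2) and the standard library are available. Lean on these libraries where they do the work, as an engineer would, in place of code of your own. Each camera call takes 0.05 s, during which the arm holds its last target.

## Working session

There is one attempt and no reset: what is moved stays moved. The work goes in short steps, Python scripts to look and compute and a shell command to move; the robot and the scene stay as the last step left them, time stands still between calls to the robot, and variables do not carry over. Pictures are saved under pics/ and viewed, and the job is handed in when it is done.

```bash
ls; mkdir -p pics
python3 - <<'E'
from station import state,get_image
import cv2,numpy as np
s=state()
for k,v in s.items(): print(k,v)
for n in("scene","top"):
    d=get_image(n); cv2.imwrite(f"pics/{n}0.png",d["frame"][:,:,::-1])
    print(n,d["intrinsics"],d["dist_coeffs"],d["R"],d["t"])
E
```

```text
pics
time_s 0.0
joint_positions [ 1.06926336  0.70706466 -0.02759641  1.484981    0.02199732  0.95088795
 -0.0754909 ]
joint_vel [ 0.0008966  -0.00028574 -0.00063376 -0.00114413 -0.0006066   0.00016095
 -0.00041631]
joint_torque [-3.33703472e-03 -8.83212662e+01  1.23368137e+00 -2.36170703e+01
  1.67995656e-02  6.53602779e-03  2.21365701e-05]
ee_pos [ 255.06424026 -515.05273506  230.8538994 ]
tool_rot [ 9.73686249e-01  2.27892119e-01 -1.39398895e-04 -5.00198771e-04]
wrist_force [0.31087599 0.18702185 0.07146431]
wrist_torque [0.04241164 0.00179866 0.02307397]
opening 0.9997005353442561
scene [[432.29248782   0.         256.20689214]
 [  0.         432.29248782 191.52053603]
 [  0.           0.           1.        ]] [-0.07430122  0.          0.          0.          0.        ] [[ 0.67981507  0.7332087   0.01601466]
 [ 0.47493753 -0.42350255 -0.77141424]
 [-0.55882538  0.53202499 -0.63613175]] [-405.56599988 -224.79416244 1440.78762266]
top [[390.57910013   0.         256.34181986]
 [  0.         390.57910013 196.84275878]
 [  0.           0.           1.        ]] [-0.03644992  0.          0.          0.          0.        ] [[ 0.00409245 -0.99993474 -0.01066641]
 [-0.9932028  -0.00282365 -0.1163625 ]
 [ 0.11632479  0.01107012 -0.99314953]] [-17.32610335 616.11556702 993.58660119]
```

View pics/scene0.png

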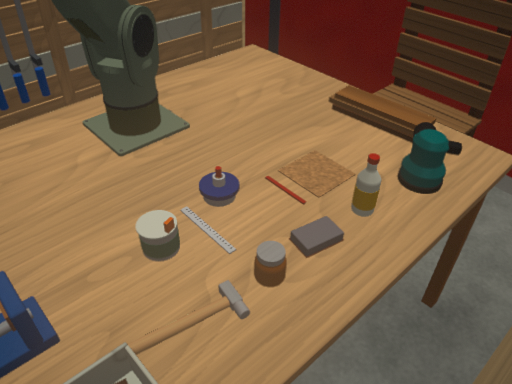

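View pics/top0.png

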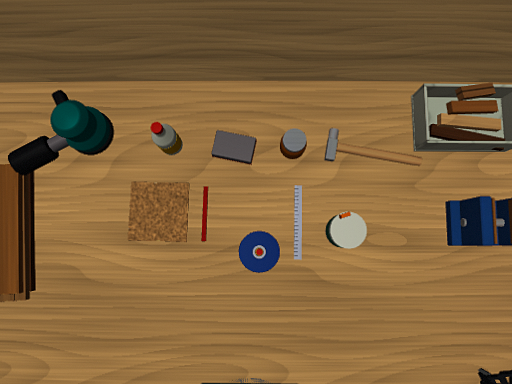

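The scene view shows the white-covered tall tin at about (158,232), the tab at (169,224), the blue double lid at (219,186) and the mat at (317,172). In the top view they are at (348,230), (345,215), (259,251) and (159,211). The rule lies between the two tins.

```bash
cat > h.py <<'E'
from station import state,get_image
import cv2,numpy as np
from scipy.spatial.transform import Rotation as Ro
def ray(d,uv):
    p=cv2.undistortPoints(np.array(uv,float).reshape(-1,1,2),d["intrinsics"],np.array(d["dist_coeffs"])).reshape(-1,2)
    R=np.array(d["R"]);t=np.array(d["t"])
    return -R.T@t,(R.T@np.c_[p,np.ones(len(p))].T).T
def onz(d,uv,z):
    c,v=ray(d,uv); return c+v*((z-c[2])/v[:,2])[:,None]
def tri(d1,u1,d2,u2):
    A=[];b=[]
    for d,u in((d1,u1),(d2,u2)):
        c,v=ray(d,u);v=v[0]/np.linalg.norm(v[0]);P=np.eye(3)-np.outer(v,v);A.append(P);b.append(P@c)
    x,r,_,_=np.linalg.lstsq(np.vstack(A),np.hstack(b),rcond=None); return x,np.sqrt(r.sum())
def proj(d,X):
    R=np.array(d["R"]);return cv2.projectPoints(np.array(X,float).reshape(-1,3),cv2.Rodrigues(R)[0],np.array(d["t"]),d["intrinsics"],np.array(d["dist_coeffs"]))[0].reshape(-1,2)
def hsv(d): return cv2.cvtColor(d["frame"],cv2.COLOR_RGB2HSV)
def mask(d,lo,hi,box=None):
    m=cv2.inRange(hsv(d),np.array(lo),np.array(hi))
    if box:
        k=np.zeros_like(m);x0,y0,x1,y1=box;k[y0:y1,x0:x1]=1;m=m*k
    return m
def big(m):
    c,_=cv2.findContours(m,cv2.RETR_EXTERNAL,cv2.CHAIN_APPROX_NONE)
    return max(c,key=cv2.contourArea).reshape(-1,2)
def cen(m):
    M=cv2.moments(m,True);return M["m10"]/M["m00"],M["m01"]/M["m00"],M["m00"]
def save(d,name,box=None,s=1):
    f=d["frame"][:,:,::-1]
    if box: x0,y0,x1,y1=box;f=f[y0:y1,x0:x1]
    cv2.imwrite("pics/"+name,cv2.resize(f,None,fx=s,fy=s,interpolation=cv2.INTER_CUBIC))
def circ(P):
    A=np.c_[2*P[:,:2],np.ones(len(P))];x=np.linalg.lstsq(A,(P[:,:2]**2).sum(1),rcond=None)[0]
    return x[:2],np.sqrt(x[2]+x[:2]@x[:2])
E
python3 - <<'E'
from h import *
t=get_image("top");s=get_image("scene")
save(t,"tz.png",(230,180,380,290),5); save(s,"sz.png",(120,150,260,270),5)
for n,d,pts in(("top",t,[(348,235),(345,215),(259,235),(259,252),(251,250),(160,210),(337,245),(345,250)]),("sc",s,[(155,222),(169,224),(205,187),(218,172),(216,182),(317,172),(160,245)])):
    H=hsv(d)
    for p in pts: print(n,p,H[p[1],p[0]])
E
```

```text
top (348, 235) [ 32  27 179]
top (345, 215) [ 11 255 190]
top (259, 235) [111 206  99]
top (259, 252) [  1 232 163]
top (251, 250) [111 225  95]
top (160, 210) [ 15 165 122]
top (337, 245) [79 93 52]
top (345, 250) [ 18 149 170]
sc (155, 222) [ 26  34 182]
sc (169, 224) [ 13 168 108]
sc (205, 187) [121  90  99]
sc (218, 172) [  8 159  93]
sc (216, 182) [ 13  46 100]
sc (317, 172) [ 15 141 154]
sc (160, 245) [25 66 70]
```

View pics/tz.png

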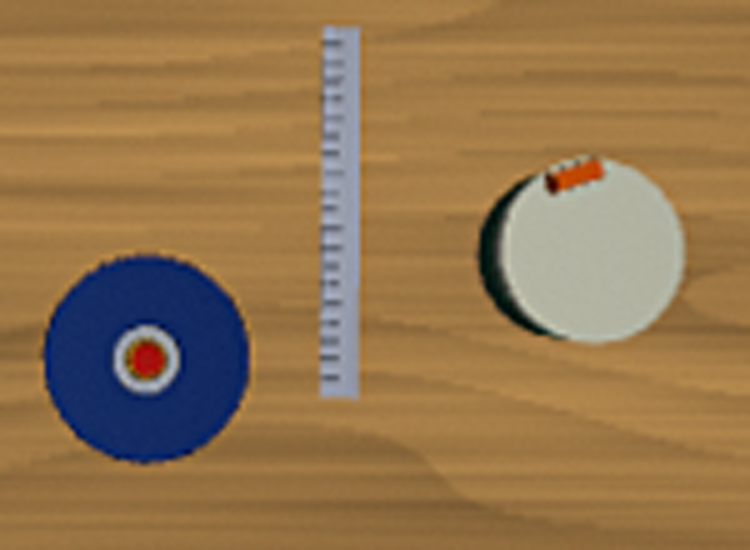

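View pics/sz.png

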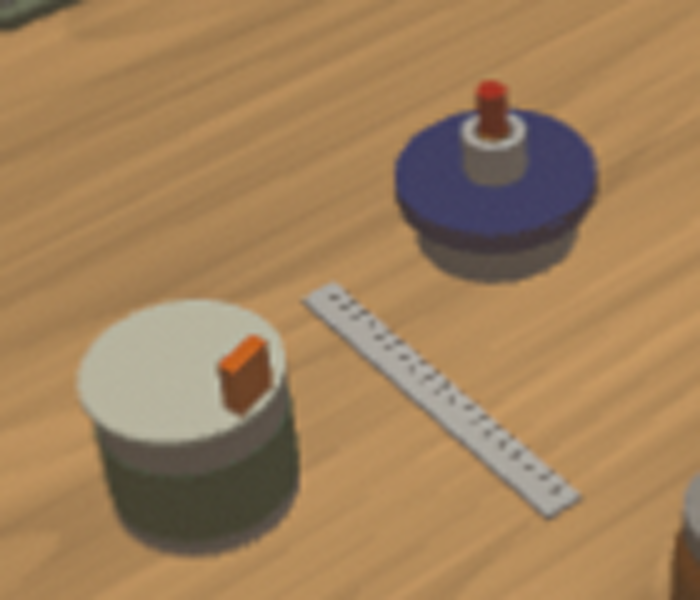

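The 5x crops show the cover and tin, the tab, the blue lid and the red knob clearly in both views. Next I measure them.

Run:
```python
from h import *
t=get_image("top");s=get_image("scene")
m=cv2.inRange(hsv(t),np.array([20,5,120]),np.array([50,70,255]));k=np.zeros_like(m);k[200:260,320:380]=1;m*=k
tab=mask(t,(5,180,120),(18,255,255),(335,205,360,225))
c=cv2.convexHull(big(m|tab)).reshape(-1,2)
print("cover top",circ(onz(t,c,79)))
c=big(m);sel=c[c[:,1]>222];print("cover lower arc",circ(onz(t,sel,79)))
b=mask(t,(105,120,50),(125,255,255),(225,220,290,285));c=big(b);print("blue top",circ(onz(t,c,43)))
kn=mask(t,(0,200,120),(8,255,255),(250,240,270,262)); u=cen(kn);print("knob px",u,onz(t,u[:2],95))
u=cen(tab);print("tab",u,onz(t,u[:2],107))
P=onz(t,np.argwhere(tab>0)[:,::-1],107);print(cv2.minAreaRect(P[:,:2].astype(np.float32)))
H=hsv(s)
tb=mask(s,(8,200,130),(18,255,255),(160,210,180,240));print("scene tabtop",cen(tb),onz(s,cen(tb)[:2],107))
ks=mask(s,(0,180,120),(8,255,255),(210,160,230,190));print("scene knob top",cen(ks),onz(s,cen(ks)[:2],95),tri(t,cen(kn)[:2],s,cen(ks)[:2]))
# mat
mm=mask(t,(8,100,60),(18,220,160),(110,165,200,255));
mm=cv2.morphologyEx(mm,cv2.MORPH_CLOSE,np.ones((5,5)));mm=cv2.morphologyEx(mm,cv2.MORPH_OPEN,np.ones((9,9)))
c=big(mm);P=onz(t,c,4);print("mat",cv2.minAreaRect(P[:,:2].astype(np.float32)))
ms=cv2.minAreaRect
```

```text
cover top (array([ 529.42212042, -245.07798845]), np.float64(45.559685492899284))
cover lower arc (array([ 529.76851016, -245.00503825]), np.float64(44.932290600182945))
blue top (array([473.98606079, -21.81111796]), np.float64(50.828220207901936))
knob px (259.25925925925924, 251.4814814814815, 27.0) [[474.77379591 -23.53052377  95.        ]]
tab (345.3225806451613, 214.3548387096774, 31.0) [[ 565.46489143 -233.14079811  107.        ]]
((565.5331420898438, -232.60821533203125), (8.336886405944824, 21.689197540283203), 15.985138893127441)
scene tabtop (167.95238095238096, 220.61904761904762, 21.0) [[ 568.70576003 -236.13739888  107.        ]]
scene knob top (217.71428571428572, 167.85714285714286, 14.0) [[477.88192816 -25.67081684  95.        ]] (array([474.77346994, -23.44035634,  92.19199283]), np.float64(0.1452112045193))
mat ((590.3776245117188, 264.575439453125), (235.99940490722656, 250.82257080078125), 0.3724408745765686)
```

```bash
cat >> h.py <<'E'
def go(target,yaw_y=None,down=True):
    """tool-frame shift and turn from measured pose to TCP target; yaw_y: world angle of tool y, tool down"""
    s=state();R=Ro.from_quat(s["tool_rot"]);p=np.array(s["ee_pos"])
    print("t",round(s["time_s"],2),"p",p.round(1),"F",np.round(s["wrist_force"],1),"op",round(s["opening"]*85.4,1),"tilt",np.degrees(R.as_matrix()[:,2]).round(2),"yang",np.arctan2(*R.as_matrix()[[1,0],1]).round(3))
    if target is not None: print("shift",R.inv().apply(np.array(target)-p).round(1))
    if yaw_y is not None:
        y=np.array([np.cos(yaw_y),np.sin(yaw_y),0]);z=np.array([0,0,-1.]);x=np.cross(y,z)
        print("dr",(R.inv()*Ro.from_matrix(np.c_[x,y,z])).as_rotvec().round(3))
E
python3 - <<'E'
from h import *
t=get_image("top");s=get_image("scene")
for d,n,box in((t,"top",(110,165,200,255)),(s,"scene",(265,140,365,205))):
    H=hsv(d).astype(int); m=mask(d,(10,100,60),(17,255,185),box)
    g=cv2.medianBlur(m,5); c=big(g); r=cv2.convexHull(c).reshape(-1,2)
    q=cv2.approxPolyDP(r,6,True).reshape(-1,2); print(n,cv2.contourArea(c),q.tolist()); print(onz(d,q,4).round(0).tolist(), onz(d,q,4).mean(0))
save(t,"mat.png",(100,150,260,290),4)
# rule corner etc
go([566.5,-235,200],0.29)
E
```

```text
top 7913.0 [[197, 165], [199, 252], [112, 254], [110, 167]]
[[708.0, 149.0, 4.0], [471.0, 138.0, 4.0], [464.0, 374.0, 4.0], [702.0, 391.0, 4.0]] [585.91786438 262.97174678   4.        ]
scene 5026.5 [[364, 142], [349, 204], [306, 204], [265, 174], [267, 140]]
[[580.0, 485.0, 4.0], [734.0, 207.0, 4.0], [658.0, 122.0, 4.0], [492.0, 131.0, 4.0], [367.0, 260.0, 4.0]] [565.90628131 241.03667588   4.        ]
t 0.4 p [ 255.2 -515.2  231.2] F [-0.5 -0.7 -0.1] op 85.3 tilt [-0.00e+00  1.00e-02 -5.73e+01] yang -1.111
shift [ 403.4 -112.9   31.2]
dr [-0.    -0.    -1.401]
```

View pics/mat.png

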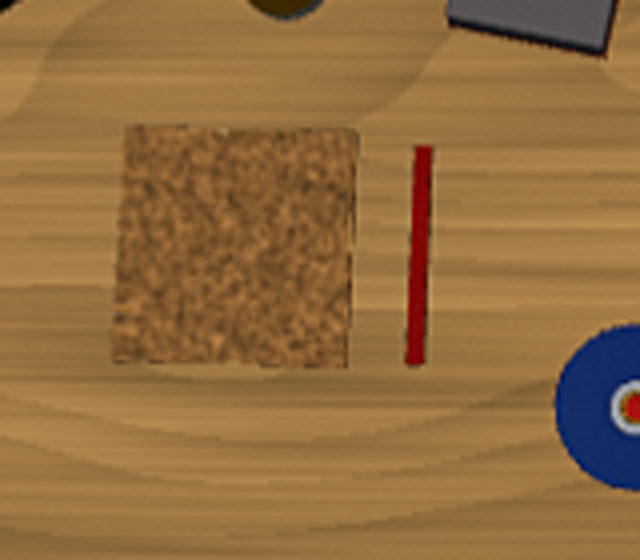

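The crop shows the mat corners at about (131,182), (189,182), (187,242) and (128,240) in the top view. I cast those rays onto z=4 and start the arm.

```bash
python3 - <<'E'
from h import *
t=get_image("top")
q=np.array([(125,127),(357,129),(348,367),(112,361)])/4+[100,150]
P=onz(t,q,4);print(P.round(0).tolist(),P.mean(0))
E
python3 -m pendant '{"fingers":[50,50,50,50,50,50,50,50,50,50],"translation":[[0,0,0],[0,0,0],[0,0,0],[0,0,0],[0,0,0],[0,0,0],[0,0,0],[0,0,0],[0,0,0],[0,0,0]],"dr":[[0,0,-0.14],[0,0,-0.14],[0,0,-0.14],[0,0,-0.14],[0,0,-0.14],[0,0,-0.14],[0,0,-0.14],[0,0,-0.14],[0,0,-0.14],[0,0,-0.14]]}' 60
python3 -c "
from h import *
go([566.5,-235,180],0.29)"
```

```text
[[661.0, 329.0, 4.0], [660.0, 169.0, 4.0], [498.0, 171.0, 4.0], [501.0, 332.0, 4.0]] [579.69075998 250.3751099    4.        ]
time_s: 1.45
ee_pos: [255.2, -515.3, 231.4]
tool_rot: [0.576, 0.817, -0.001, -0.0]
wrist_force: [-0.1, -0.4, -0.5]
opening: 0.585
t 1.45 p [ 255.2 -515.3  231.4] F [-0.1 -0.4 -0.5] op 50.0 tilt [-4.00e-02 -5.00e-02 -5.73e+01] yang 0.342
shift [159.5 387.4  51. ]
dr [-0.001  0.001  0.052]
```

```bash
python3 -m pendant '{"fingers":[50,50,50,50,50,50,50,50,50,50],"translation":[[15,36,3],[15,36,3],[15,36,3],[15,36,3],[15,36,3],[15,36,3],[15,36,3],[15,36,3],[15,36,3],[0,0,0]],"dr":[[0,0,0.02],[0,0,0.02],[0,0,0.01],[0,0,0],[0,0,0],[0,0,0],[0,0,0],[0,0,0],[0,0,0],[0,0,0]]}'
python3 - <<'E'
from h import *
go([566.5,-235,150],0.29)
t=get_image("top");s=get_image("scene");save(t,"t1.png",(280,150,440,290),4);save(s,"s1.png")
E
```

```text
time_s: 2.45
ee_pos: [531.7, -281.3, 201.8]
tool_rot: [0.596, 0.803, -0.001, -0.0]
wrist_force: [-1.1, -0.3, -0.0]
opening: 0.582
t 2.45 p [ 531.7 -281.3  201.8] F [-1.1 -0.3 -0. ] op 49.7 tilt [-5.00e-02 -6.00e-02 -5.73e+01] yang 0.293
shift [34.3 46.7 51.7]
dr [-0.001  0.001  0.003]
```

View pics/s1.png

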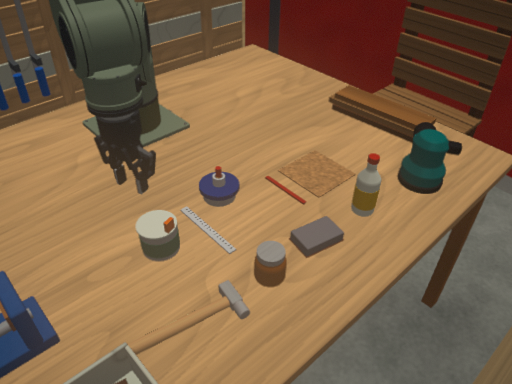

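The scene view shows the hand at about (125,160), above and to the robot's side of the tall tin, with its path clear. I move it over the tab.

```bash
python3 -m pendant '{"fingers":[40,40,40,40,40,40],"translation":[[12,16,14],[12,16,14],[10,15,14],[0,0,14],[0,0,10],[0,0,0]],"dr":[[0,0,0],[0,0,0],[0,0,0],[0,0,0],[0,0,0],[0,0,0]]}'
python3 - <<'E'
from h import *
go([566.5,-235,84],0.29)
t=get_image("top");s=get_image("scene");save(t,"t2.png",(290,160,420,270),5);save(s,"s2.png",(90,130,240,270),5)
print(proj(s,state()["ee_pos"]),proj(t,state()["ee_pos"]))
E
```

```text
time_s: 3.15
ee_pos: [561.0, -245.9, 134.5]
tool_rot: [0.602, 0.798, -0.004, 0.001]
wrist_force: [-0.2, -0.0, -0.1]
opening: 0.467
t 3.15 p [ 561.  -245.9  134.5] F [-0.2 -0.  -0.1] op 39.9 tilt [ -0.18  -0.45 -57.29] yang 0.279
shift [ 9.3  8.6 50.4]
dr [-0.005  0.007 -0.011]
[[160.53604542 211.1083762 ]] [[353.45541768 215.14606752]]
```

View pics/s2.png

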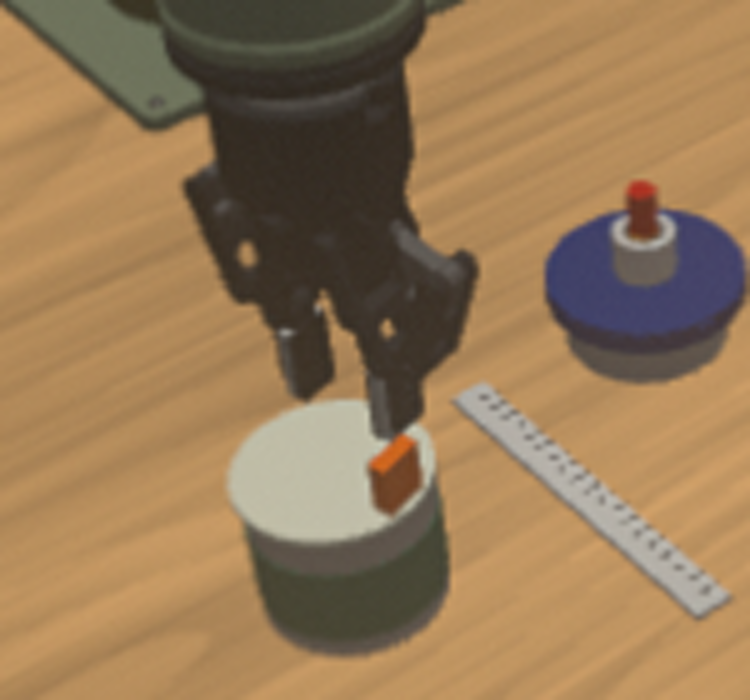

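View pics/t2.png

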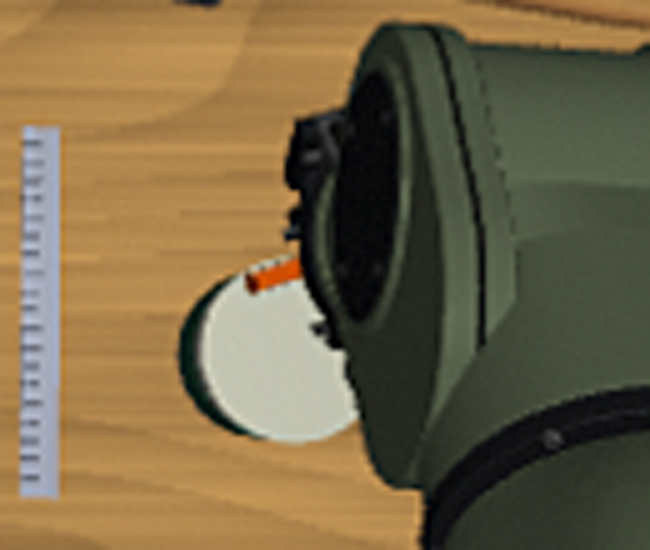

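The scene view shows both fingertips, at (151,209) and (168,217), level with each other and 20 mm short of straddling the tab at (169,224). The calibrated TCP agrees with them to about 2 px, so I descend.

```bash
python3 -m pendant '{"fingers":[40,40,40,40,40,40,40],"translation":[[5,5,5],[4,4,5],[0,0,10],[0,0,10],[0,0,8],[0,0,4],[0,0,0]],"dr":[[-0.005,0.007,-0.011],[0,0,0],[0,0,0],[0,0,0],[0,0,0],[0,0,0],[0,0,0]]}'
python3 - <<'E'
from h import *
go([567,-235,84],0.29)
s=get_image("scene");save(s,"s3.png",(90,130,240,270),5)
E
```

```text
time_s: 3.95
ee_pos: [568.2, -234.9, 91.1]
tool_rot: [0.598, 0.802, 0.001, 0.001]
wrist_force: [0.6, -0.1, 0.7]
opening: 0.466
t 3.95 p [ 568.2 -234.9   91.1] F [ 0.6 -0.1  0.7] op 39.8 tilt [ 1.60e-01 -3.00e-02 -5.73e+01] yang 0.289
shift [ 0.3 -1.2  7.1]
dr [ 0.003  0.001 -0.001]
```

View pics/s3.png

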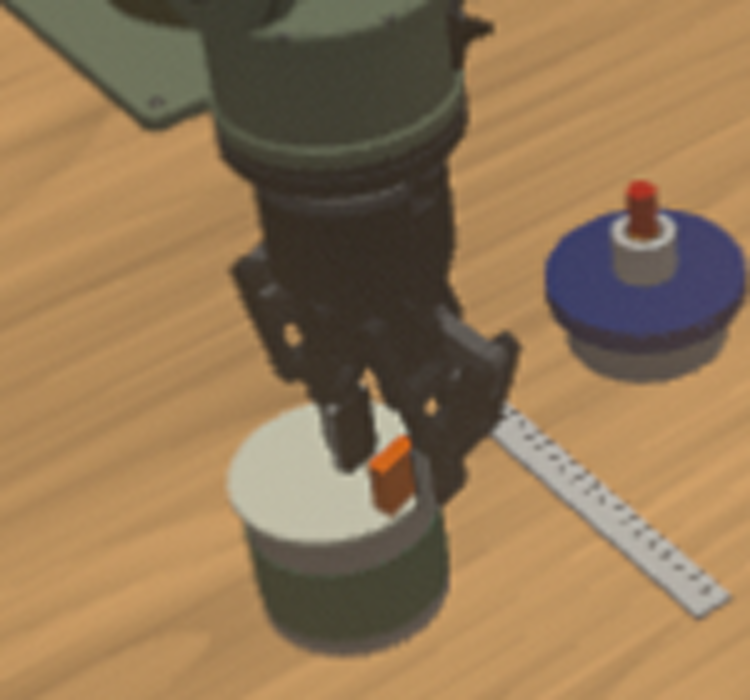

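The fingers straddle the tab, with tips at (159,224) and (179,230) and the tab between them at (168,225). I lower a little further and close.

```bash
python3 -m pendant '{"fingers":[40,40,20,10,6,6,6,6],"translation":[[0,-1,5],[0,0,1],[0,0,0],[0,0,0],[0,0,0],[0,0,0],[0,0,0],[0,0,0]],"dr":[[0,0,0],[0,0,0],[0,0,0],[0,0,0],[0,0,0],[0,0,0],[0,0,0],[0,0,0]]}' 50
python3 - <<'E'
from h import *
go([567,-235,84],0.29)
s=get_image("scene");save(s,"s4.png",(90,130,240,270),5)
E
```

```text
time_s: 4.8
ee_pos: [567.6, -235.7, 86.0]
tool_rot: [0.598, 0.802, 0.001, 0.002]
wrist_force: [0.4, -1.0, -0.0]
opening: 0.104
t 4.8 p [ 567.6 -235.7   86. ] F [ 0.4 -1.  -0. ] op 8.9 tilt [  0.26  -0.08 -57.3 ] yang 0.289
shift [ 0.9 -0.4  2. ]
dr [ 0.004  0.003 -0.001]
```

View pics/s4.png

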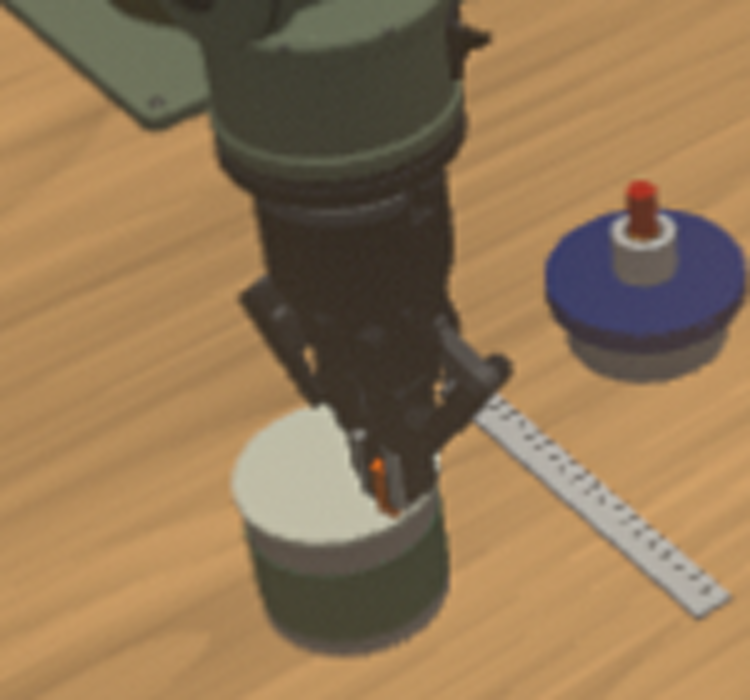

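The tab is gripped at 8.9 mm opening, with the cover at about (157,226). Now I tip it about the heel in small steps.

```bash
cat >> h.py <<'E'
def heel(L=80,h=11):
    s=state();R=Ro.from_quat(s["tool_rot"]);p=np.array(s["ee_pos"]);M=R.as_matrix()
    print("heel",(p+R.apply([0,-L,h])).round(1),"tip deg",np.degrees(np.arcsin(M[2,1])).round(2),"roll",np.degrees(np.arcsin(M[2,0])).round(2),"F",np.round(s["wrist_force"],1),"op",round(s["opening"]*85.4,1))
E
python3 -c "
from h import *
heel()"
python3 -m pendant '{"fingers":[6,6,6],"translation":[[0,-0.6,-4],[0,-0.6,-4],[0,-0.6,-4]],"dr":[[-0.05,0,0],[-0.05,0,0],[-0.05,0,0]]}'
python3 -c "
from h import *
heel()"
```

```text
heel [ 491.  -258.6   74.7] tip deg 0.23 roll -0.15 F [ 0.5 -0.1 -1. ] op 9.1
time_s: 5.15
ee_pos: [566.0, -235.4, 98.0]
tool_rot: [0.595, 0.8, 0.062, 0.048]
wrist_force: [-0.9, -1.7, 2.1]
opening: 0.099
heel [ 492.  -257.6   74.6] tip deg 9.04 roll -0.16 F [-0.9 -1.7  2.1] op 8.5
```

```bash
python3 -m pendant '{"fingers":[6,6,6,6,6],"translation":[[0,-0.6,-4],[0,-0.6,-4],[0,-0.6,-4],[0,-0.6,-4],[0,0,0]],"dr":[[-0.05,0,0],[-0.05,0,0],[-0.05,0,0],[-0.05,0,0],[0,0,0]]}'
python3 - <<'E'
from h import *
heel()
s=get_image("scene");save(s,"s5.png",(90,130,240,270),5)
t=get_image("top");save(t,"t5.png",(290,160,420,270),5)
E
```

```text
time_s: 5.65
ee_pos: [558.9, -238.2, 114.7]
tool_rot: [0.588, 0.788, 0.145, 0.11]
wrist_force: [0.3, 0.1, -0.4]
opening: 0.101
heel [ 491.1 -258.6   75.8] tip deg 20.98 roll -0.23 F [ 0.3  0.1 -0.4] op 8.6
```

View pics/s5.png

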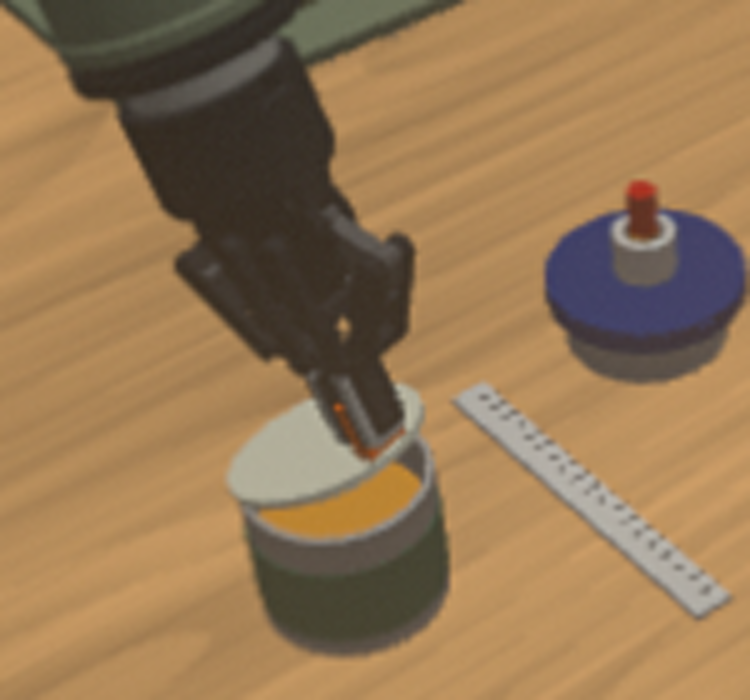

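The cover is tipped 21° about the heel at (141,225), the orange wax is visible, and the tin has not moved. The computed heel height is about 1 mm high, so I press it down slightly and tip a little more.

```bash
python3 -m pendant '{"fingers":[6,6,6,6],"translation":[[0,-0.5,1.2],[0,-0.6,-3.9],[0,-0.6,-3.8],[0,0,0]],"dr":[[0,0,0],[-0.05,0,0],[-0.05,0,0],[0,0,0]]}'
python3 - <<'E'
from h import *
heel()
s=get_image("scene");save(s,"s6.png",(90,130,240,270),5)
E
```

```text
time_s: 6.15
ee_pos: [558.8, -237.1, 120.8]
tool_rot: [0.579, 0.782, 0.184, 0.14]
wrist_force: [-1.3, -0.1, 4.9]
opening: 0.105
heel [ 495.2 -256.6   74.9] tip deg 26.78 roll -0.36 F [-1.3 -0.1  4.9] op 8.9
```

View pics/s6.png

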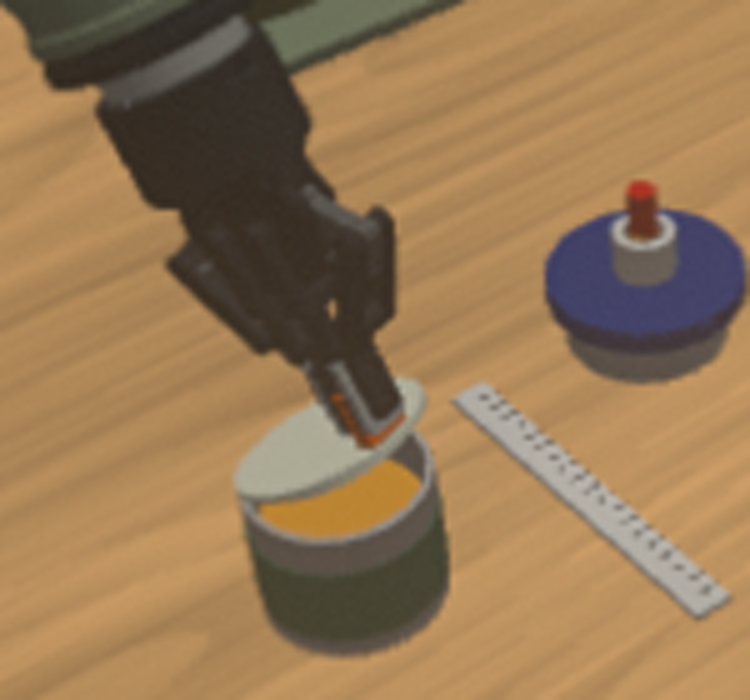

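The cover is tipped 27° with its heel at (138,228) pressing the rim at about 5 N. I lift straight up and then level it.

```bash
python3 -m pendant '{"fingers":[6,6,6,6,6,6,6,6,6,6],"translation":[[0,3,-6],[0,6,-12],[0,9,-18],[0,9,-18],[0,9,-18],[0,0,0],[0,0,0],[0,0,0],[0,0,0],[0,0,0]],"dr":[[0,0,0],[0,0,0],[0,0,0],[0,0,0],[0,0,0],[0.11,0,0],[0.11,0,0],[0.11,0,0],[0.11,0,0],[0,0,0]]}'
python3 - <<'E'
from h import *
heel()
go([579,250,180],0.29)
s=get_image("scene");save(s,"s7.png",(90,100,240,270),4)
E
```

```text
time_s: 7.2
ee_pos: [559.8, -232.6, 208.4]
tool_rot: [0.594, 0.804, -0.0, 0.003]
wrist_force: [0.3, -0.3, -1.2]
opening: 0.1
heel [ 483.4 -256.1  197.1] tip deg 0.17 roll -0.29 F [ 0.3 -0.3 -1.2] op 8.6
t 7.2 p [ 559.8 -232.6  208.4] F [ 0.3 -0.3 -1.2] op 8.6 tilt [  0.25  -0.23 -57.29] yang 0.298
shift [455.9 159.7  26.5]
dr [0.003 0.005 0.008]
```

View pics/s7.png

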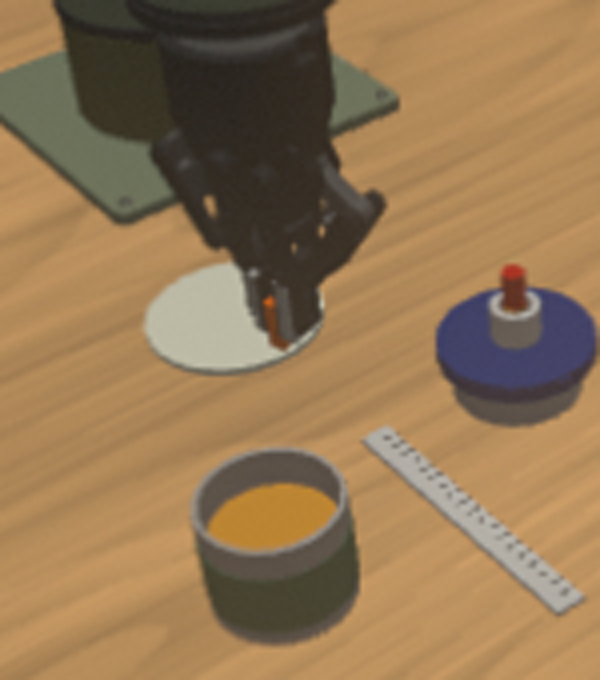

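The cover hangs level at (145,180) and the tin below is open. Next comes the carry to the mat. I also check where the glue bottle stands.

```bash
python3 - <<'E'
from h import *
t=get_image("top")
print("cap",onz(t,[(156,127)],170),"base far",onz(t,[(173,152)],0))
print(state()["joint_positions"].round(2))
go([616,261,130],0.29)
E
python3 -m pendant '{"fingers":[6,6,6,6,6,6,6,6,6,6,6,6],"translation":[[20,5,0],[40,15,0],[40,15,0],[40,15,0],[40,15,0],[40,15,0],[40,15,0],[40,15,0],[40,15,0],[40,15,0],[40,15,0],[20,10,0]],"dr":[[0,0.005,0],[0,0,0],[0,0,0],[0,0,0],[0,0,0],[0,0,0],[0,0,0],[0,0,0],[0,0,0],[0,0,0],[0,0,0],[0,0,0]]}'
python3 - <<'E'
from h import *
go([616,261,130],0.29)
print(state()["joint_positions"].round(2))
E
```

```text
cap [[765.34233294 220.23793258 170.        ]] base far [[745.13702426 217.25528537   0.        ]]
[ 0.55  0.8  -0.44  1.4   0.37  1.01  0.33]
t 7.3 p [ 558.7 -234.5  208. ] F [-0.5 -0.6 -1.8] op 9.0 tilt [  0.5   -0.2  -57.29] yang 0.295
shift [457.8 198.3  76.8]
dr [0.007 0.006 0.005]
time_s: 8.5
ee_pos: [590.4, 237.4, 211.5]
tool_rot: [0.605, 0.796, 0.012, 0.006]
wrist_force: [0.4, -0.4, -0.5]
opening: 0.105
t 8.5 p [590.4 237.4 211.5] F [ 0.4 -0.4 -0.5] op 9.0 tilt [  1.34   0.7  -57.28] yang 0.271
shift [15.5 28.8 82.3]
dr [ 0.026 -0.005 -0.019]
[-0.27  0.83 -0.36  1.29  0.31  1.05 -0.4 ]
```

```bash
python3 -m pendant '{"fingers":[6,6,6,6,6,6,6],"translation":[[5,10,20],[5,9,20],[4,8,20],[0,0,20],[0,0,20],[0,0,20],[0,0,0]],"dr":[[0.02,-0.005,-0.01],[0.006,0,-0.01],[0,0,0],[0,0,0],[0,0,0],[0,0,0],[0,0,0]]}'
python3 - <<'E'
from h import *
go([614,261,60],0.29)
s=get_image("scene");save(s,"s8.png",(240,80,420,230),4)
t=get_image("top");save(t,"t8.png")
E
```

```text
time_s: 9.2
ee_pos: [615.1, 258.1, 88.4]
tool_rot: [0.598, 0.801, 0.007, -0.002]
wrist_force: [-0.5, -0.9, -1.0]
opening: 0.104
t 9.2 p [615.1 258.1  88.4] F [-0.5 -0.9 -1. ] op 8.9 tilt [  0.3    0.73 -57.29] yang 0.288
shift [ 2.8 -0.4 28.5]
dr [ 0.009 -0.011 -0.002]
```

View pics/s8.png

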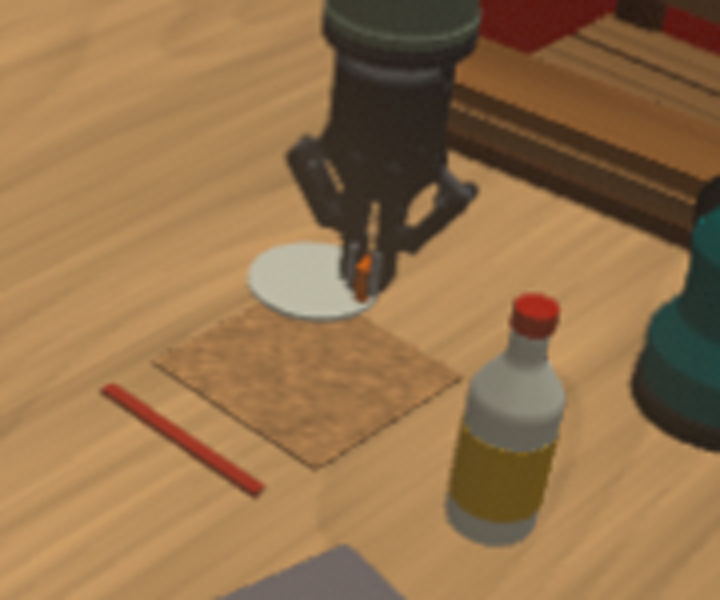

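View pics/t8.png

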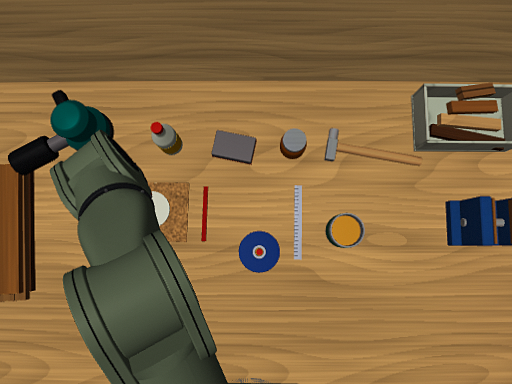

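The cover hangs level over the mat at (318,150) in the scene view, clear of the bottle and pencil. In the top view the open tall tin is visible at (345,231). I lower it in decreasing steps and measure the open tin from the same picture.

```bash
python3 -m pendant '{"fingers":[6,6,6,6,6,6,6],"translation":[[3,0,15],[0,0,15],[0,0,15],[0,0,10],[0,0,5],[0,0,2],[0,0,0]],"dr":[[0.009,-0.011,0],[0,0,0],[0,0,0],[0,0,0],[0,0,0],[0,0,0],[0,0,0]]}'
python3 - <<'E'
from h import *
go([614,261,21],0.29)
t=get_image("top");s=get_image("scene")
save(s,"s9.png",(240,80,420,230),4);save(t,"t9.png",(310,195,380,265),8);save(s,"s9b.png",(125,195,195,265),8)
E
```

```text
time_s: 10.0
ee_pos: [616.7, 262.2, 26.6]
tool_rot: [0.599, 0.801, 0.003, 0.002]
wrist_force: [0.6, -1.4, -0.5]
opening: 0.104
t 10.0 p [616.7 262.2  26.6] F [ 0.6 -1.4 -0.5] op 8.9 tilt [  0.33   0.14 -57.29] yang 0.287
shift [-0.4 -3.   5.6]
dr [ 0.006 -0.001 -0.003]
```

View pics/s9.png

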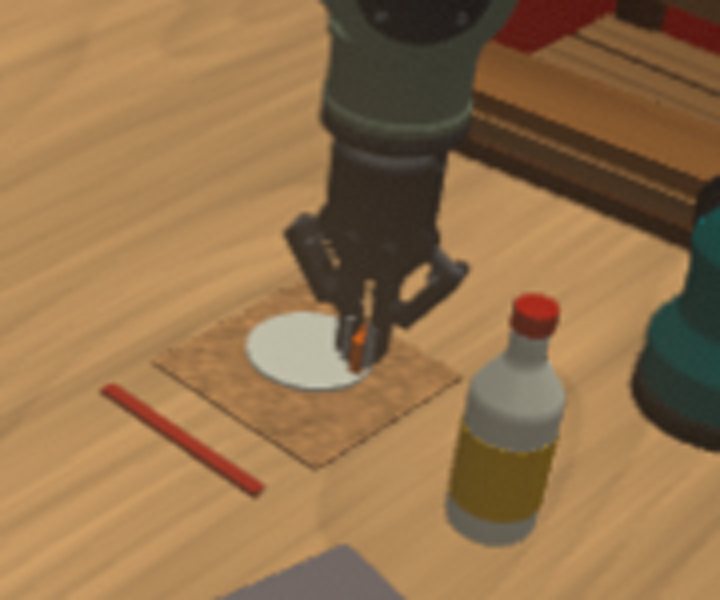

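View pics/t9.png

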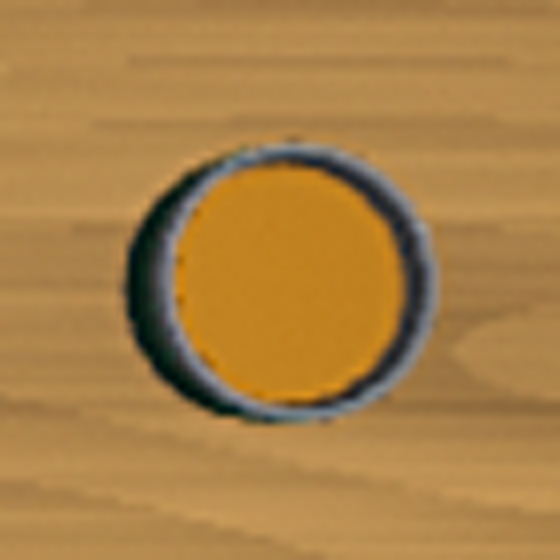

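View pics/s9b.png

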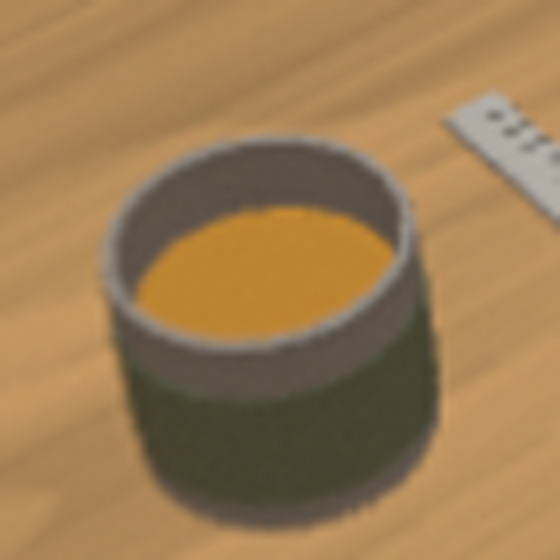

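The cover is level, about 5 mm above the mat at (318,167). The open tin's rim centre is at about (347,229.7) in the top view and (157,224.8) in the scene view. I lower the rest with small steps until there is contact.

```bash
python3 -m pendant '{"fingers":[6,6,6,6,6],"translation":[[0,-1,2],[0,-1,2],[0,0,1],[0,0,1],[0,0,0]],"dr":[[0.004,0,0],[0,0,0],[0,0,0],[0,0,0],[0,0,0]]}'
python3 - <<'E'
from h import *
go([614,261,21],0.29)
t=get_image("top");s=get_image("scene")
print(onz(t,[(346.9,229.7)],75),onz(s,[(157.06,224.8)],75),tri(t,(346.9,229.7),s,(157.06,224.8)))
E
```

```text
time_s: 10.6
ee_pos: [615.4, 261.9, 21.8]
tool_rot: [0.599, 0.801, 0.002, 0.001]
wrist_force: [0.4, 0.3, -0.1]
opening: 0.106
t 10.6 p [615.4 261.9  21.8] F [ 0.4  0.3 -0.1] op 9.0 tilt [  0.21   0.12 -57.3 ] yang 0.287
shift [-0.5 -1.6  0.7]
dr [ 0.004 -0.001 -0.003]
[[ 529.21765289 -243.2304719    75.        ]] [[ 533.03116429 -245.73474903   75.        ]] (array([ 529.3709578 , -244.00926695,   71.26604188]), np.float64(0.07323931603574405))
```

```bash
python3 -m pendant '{"fingers":[6,6,6],"translation":[[0,0,1],[0,0,0.7],[0,0,0]],"dr":[[0.003,0,0],[0,0,0],[0,0,0]]}'; python3 -c "
from h import *
go([614,261,21],0.29)"
```

```text
time_s: 11.0
ee_pos: [615.6, 262.1, 20.9]
tool_rot: [0.599, 0.801, 0.001, 0.0]
wrist_force: [-0.2, -0.6, 0.6]
opening: 0.099
t 11.0 p [615.6 262.1  20.9] F [-0.2 -0.6  0.6] op 8.5 tilt [  0.06   0.08 -57.3 ] yang 0.286
shift [-0.6 -1.8 -0.1]
dr [ 0.001 -0.001 -0.004]
```

```bash
python3 -m pendant '{"fingers":[6,6,6],"translation":[[0,0,0.8],[0,0,0.8],[0,0,0]],"dr":[[0,0,0],[0,0,0],[0,0,0]]}'; python3 -c "
from h import *
go([614,261,21],0.29)"
```

```text
time_s: 11.3
ee_pos: [615.8, 262.1, 20.9]
tool_rot: [0.599, 0.801, 0.001, 0.0]
wrist_force: [0.1, 1.0, -1.7]
opening: 0.103
t 11.3 p [615.8 262.1  20.9] F [ 0.1  1.  -1.7] op 8.8 tilt [  0.09   0.08 -57.3 ] yang 0.286
shift [-0.6 -2.1 -0.1]
dr [ 0.002 -0.001 -0.004]
```

```bash
python3 -m pendant '{"fingers":[6,6],"translation":[[0,0,2],[0,0,0]],"dr":[[0,0,0],[0,0,0]]}'; python3 -c "
from h import *
go([614,261,21],0.29)
go(None)"
```

```text
time_s: 11.5
ee_pos: [616.4, 262.5, 21.1]
tool_rot: [0.599, 0.801, 0.002, 0.001]
wrist_force: [0.9, -0.5, -0.9]
opening: 0.106
t 11.5 p [616.4 262.5  21.1] F [ 0.9 -0.5 -0.9] op 9.0 tilt [  0.19   0.12 -57.3 ] yang 0.286
shift [-0.7 -2.8  0. ]
dr [ 0.004 -0.001 -0.004]
t 11.5 p [616.4 262.5  21.1] F [ 0.9 -0.5 -0.9] op 9.0 tilt [  0.19   0.12 -57.3 ] yang 0.286
```

It no longer goes down at z≈21, the predicted contact height, so the cover is on the mat. I release and back off.

```bash
python3 -m pendant '{"fingers":[12,20,30,40,40,40,40,40,40],"translation":[[0,0,0],[0,0,0],[0,0,0],[0,0,0],[0,0,-10],[0,0,-25],[0,0,-35],[0,0,-40],[0,0,-40]],"dr":[[0,0,0],[0,0,0],[0,0,0],[0,0,0],[0,0,0],[0,0,0],[0,0,0],[0,0,0],[0,0,0]]}'
python3 - <<'E'
from h import *
go([473,-22,180],0.29)
s=get_image("scene");save(s,"s10.png",(240,80,420,230),4)
print(state()["joint_positions"].round(2))
E
```

```text
time_s: 12.4
ee_pos: [613.8, 261.3, 172.6]
tool_rot: [0.599, 0.801, -0.002, -0.001]
wrist_force: [0.4, -0.9, 0.4]
opening: 0.468
t 12.4 p [613.8 261.3 172.6] F [ 0.4 -0.9  0.4] op 40.0 tilt [-2.50e-01 -5.00e-02 -5.73e+01] yang 0.287
shift [-231.9 -215.2   -6.5]
dr [-0.004 -0.    -0.003]
[-0.31  0.93 -0.35  1.15  0.32  1.1  -0.39]
```

View pics/s10.png

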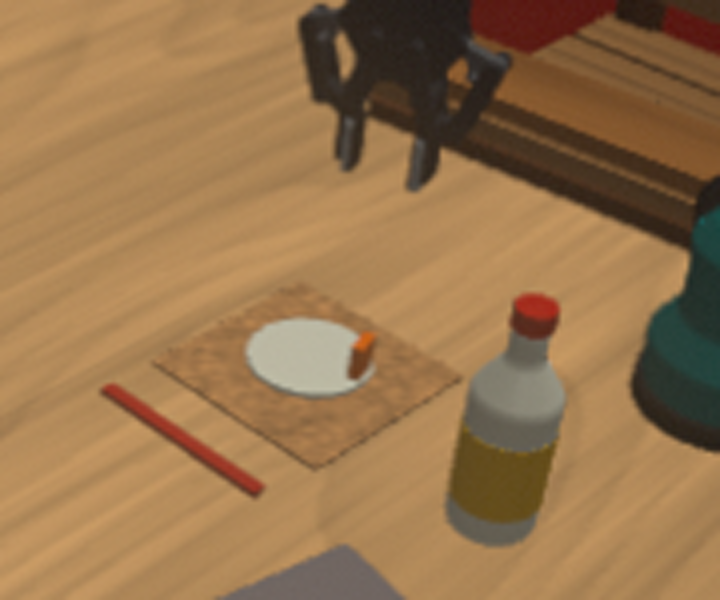

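The cover lies flat and right way up within the mat at (318,169), with the tab at (330,169). I go to the short tin.

```bash
python3 -m pendant '{"fingers":[40,40,40,40,40,40,40,40],"translation":[[-20,-18,0],[-33,-31,0],[-33,-31,0],[-33,-31,0],[-33,-31,0],[-33,-31,0],[-25,-25,0],[0,0,0]],"dr":[[0,0,0],[0,0,0],[0,0,0],[0,0,0],[0,0,0],[0,0,0],[0,0,0],[0,0,0]]}'
python3 - <<'E'
from h import *
go([476,-24.5,130],0.29)
t=get_image("top");save(t,"t11.png");s=get_image("scene");save(s,"s11.png")
E
```

```text
time_s: 13.25
ee_pos: [479.3, -3.1, 183.1]
tool_rot: [0.599, 0.801, 0.006, 0.003]
wrist_force: [-0.3, 0.6, 0.5]
opening: 0.47
t 13.25 p [479.3  -3.1 183.1] F [-0.3  0.6  0.5] op 40.1 tilt [  0.66   0.31 -57.29] yang 0.287
shift [-19.7  -9.9  53. ]
dr [ 0.013 -0.002 -0.003]
```

View pics/t11.png

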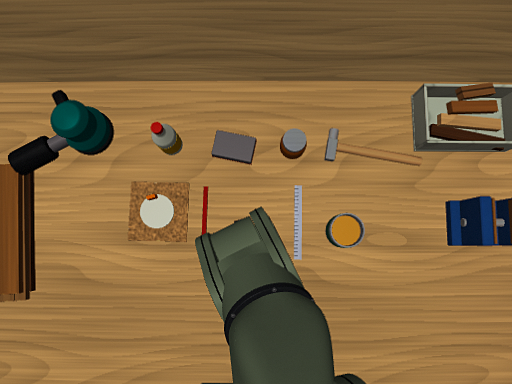

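View pics/s11.png

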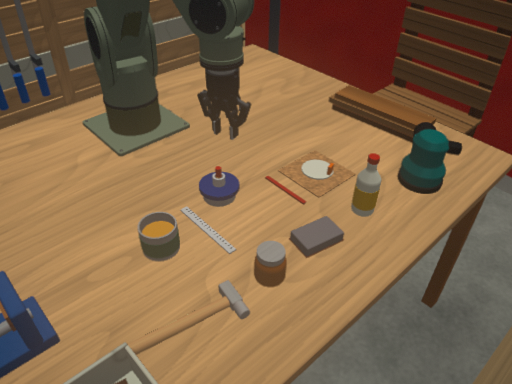

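The cover lies within the mat in both views, with the tab at (151,196) in the top view. I use its known release pose to check camera bias against the robot, then move over the knob.

```bash
python3 -m pendant '{"fingers":[40,40,40,40],"translation":[[-8,-4,12],[-7,-4,12],[-4,-2,12],[0,0,0]],"dr":[[0.013,0,0],[0,0,0],[0,0,0],[0,0,0]]}'
python3 - <<'E'
from h import *
go([476,-24.5,108],0.29)
t=get_image("top");s=get_image("scene")
tab=mask(t,(5,180,120),(18,255,255),(140,188,165,205));u=cen(tab);print(u,onz(t,u[:2],42))
H=hsv(s)
save(s,"s12.png",(180,110,260,220),6);save(s,"s12b.png",(300,150,345,185),10)
E
```

```text
time_s: 13.75
ee_pos: [478.6, -18.7, 144.1]
tool_rot: [0.595, 0.803, 0.002, -0.001]
wrist_force: [0.7, 0.8, 0.1]
opening: 0.472
t 13.75 p [478.6 -18.7 144.1] F [0.7 0.8 0.1] op 40.3 tilt [ -0.     0.26 -57.3 ] yang 0.295
shift [-4.9 -4.2 36. ]
dr [ 0.001 -0.004  0.005]
(150.04347826086956, 196.30434782608697, 46.0) [[616.08690507 264.88537471  42.        ]]
```

View pics/s12.png

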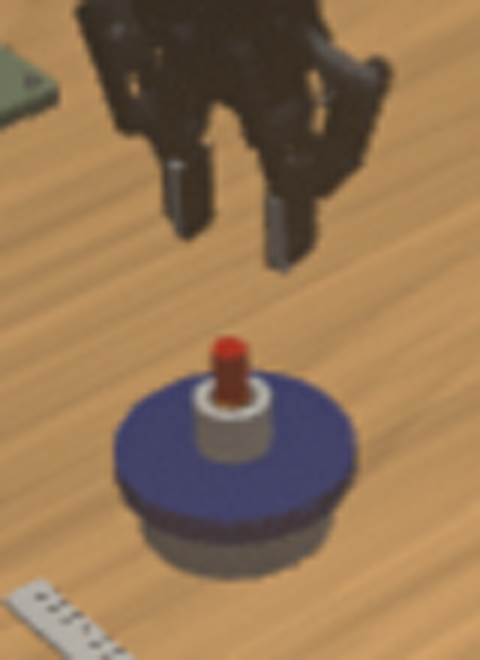

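View pics/s12b.png

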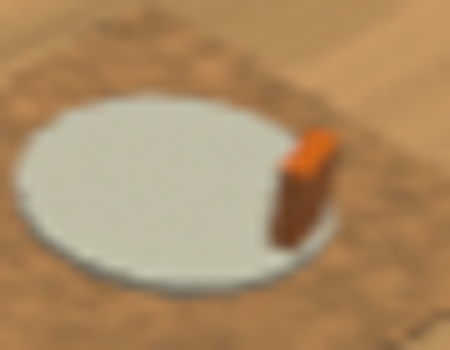

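The hand is level over the knob at (218,168), with tips at (211,150) and (227,155). I correct the position and go lower.

```bash
python3 -m pendant '{"fingers":[40,40,40,40],"translation":[[-5,-4.5,12],[0,0,12],[0,0,12],[0,0,0]],"dr":[[0,-0.004,0],[0,0,0],[0,0,0],[0,0,0]]}'
python3 - <<'E'
from h import *
go([475.3,-24.3,74],0.29)
s=get_image("scene")
save(s,"s13.png",(190,120,260,210),8)
p=state()["ee_pos"];print(proj(s,p),proj(s,[477.9,-25.7,95]))
E
```

```text
time_s: 14.25
ee_pos: [478.1, -22.2, 109.9]
tool_rot: [0.594, 0.804, 0.002, 0.002]
wrist_force: [0.4, 0.9, 0.0]
opening: 0.465
t 14.25 p [478.1 -22.2 109.9] F [0.4 0.9 0. ] op 39.7 tilt [  0.35   0.09 -57.29] yang 0.299
shift [-1.1 -3.5 35.8]
dr [0.006 0.    0.009]
[[218.66199797 162.42849653]] [[217.70980919 167.86481751]]
```

View pics/s13.png

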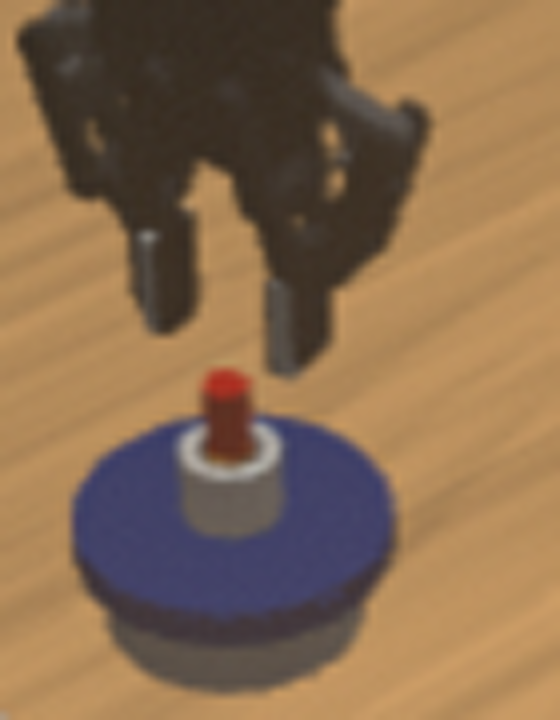

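The tips' midpoint (218.5,163.9) matches the projected TCP, and the knob top is at (218,168). I shift slightly towards the mean of the two views and descend round the knob.

```bash
python3 -m pendant '{"fingers":[40,40,36,34,32],"translation":[[-1.7,-2.1,10],[0,0,12],[0,0,10],[0,0,4],[0,0,0]],"dr":[[0.006,0,0.009],[0,0,0],[0,0,0],[0,0,0],[0,0,0]]}'
python3 - <<'E'
from h import *
go([476.3,-24.6,74],0.29)
s=get_image("scene")
save(s,"s14.png",(190,120,260,210),8)
E
```

```text
time_s: 14.8
ee_pos: [478.0, -24.3, 74.0]
tool_rot: [0.598, 0.801, 0.001, 0.001]
wrist_force: [0.3, 0.2, 0.5]
opening: 0.372
t 14.8 p [478.  -24.3  74. ] F [0.3 0.2 0.5] op 31.8 tilt [ 1.80e-01 -3.00e-02 -5.73e+01] yang 0.288
shift [ 0.2 -1.7 -0. ]
dr [ 0.003  0.001 -0.002]
```

View pics/s14.png

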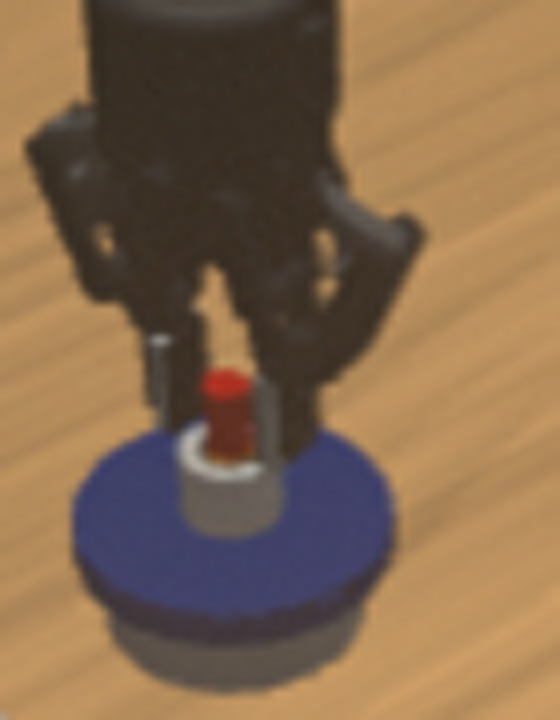

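The fingers straddle the knob at (218,171) but sit about 2 mm to its right. I shift -2 in tool y and close gently.

```bash
python3 -m pendant '{"fingers":[30,26,22,20],"translation":[[0,-2,0],[0,0,0],[0,0,0],[0,0,0]],"dr":[[0,0,0],[0,0,0],[0,0,0],[0,0,0]]}' 40
python3 - <<'E'
from h import *
go([476.3,-24.6,74],0.29)
s=get_image("scene")
save(s,"s15.png",(190,120,260,210),8)
E
```

```text
time_s: 15.25
ee_pos: [476.4, -25.1, 75.3]
tool_rot: [0.598, 0.801, 0.001, 0.002]
wrist_force: [-0.6, 0.2, -0.1]
opening: 0.234
t 15.25 p [476.4 -25.1  75.3] F [-0.6  0.2 -0.1] op 20.0 tilt [ 2.80e-01 -3.00e-02 -5.73e+01] yang 0.288
shift [0.5 0.1 1.3]
dr [ 0.004  0.002 -0.002]
```

View pics/s15.png

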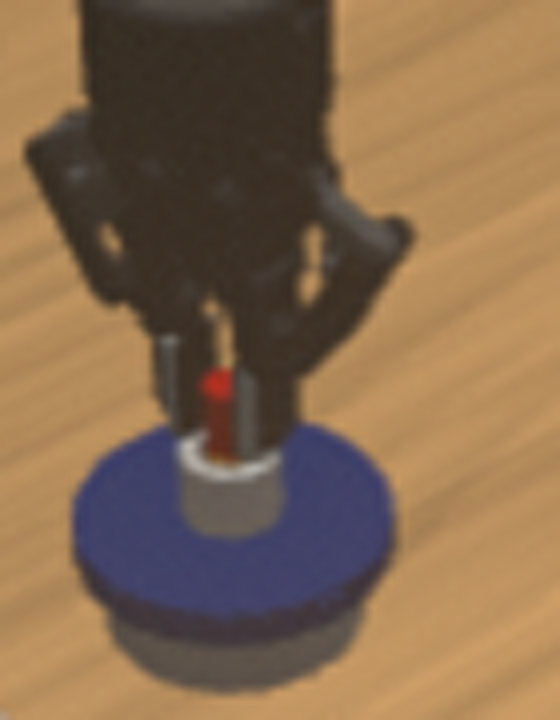

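The gap now looks roughly centred on the knob. I level slightly and close fully.

```bash
python3 -m pendant '{"fingers":[18,16,13,12,12,12],"translation":[[0,0,1],[0,0,0],[0,0,0],[0,0,0],[0,0,0],[0,0,0]],"dr":[[0.004,0.002,0],[0,0,0],[0,0,0],[0,0,0],[0,0,0],[0,0,0]]}' 60
python3 - <<'E'
from h import *
go([476.3,-24.6,74],0.29)
s=get_image("scene")
save(s,"s16.png",(190,120,260,210),8)
E
```

```text
time_s: 15.9
ee_pos: [476.0, -25.3, 74.5]
tool_rot: [0.598, 0.801, -0.0, -0.0]
wrist_force: [-1.8, -0.4, 2.1]
opening: 0.159
t 15.9 p [476.  -25.3  74.5] F [-1.8 -0.4  2.1] op 13.5 tilt [-4.00e-02 -1.00e-02 -5.73e+01] yang 0.288
shift [0.5 0.5 0.5]
dr [-0.001 -0.    -0.002]
```

View pics/s16.png

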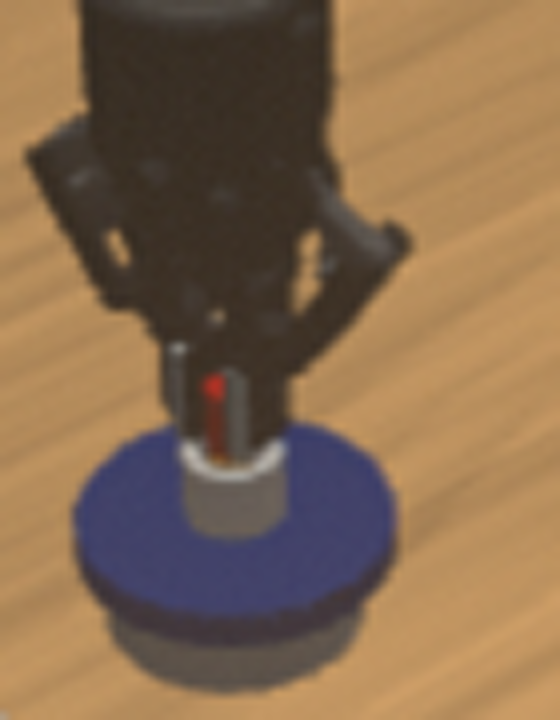

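The knob is gripped at 13.5 mm opening, and the lid has not visibly moved. I lift slowly and then higher.

```bash
python3 -m pendant '{"fingers":[12,12,12,12,12,12,12,12],"translation":[[0,0,-4],[0,0,-6],[0,0,-10],[0,0,-15],[0,0,-20],[0,0,-20],[0,0,-20],[0,0,0]],"dr":[[0,0,0],[0,0,0],[0,0,0],[0,0,0],[0,0,0],[0,0,0],[0,0,0],[0,0,0]]}'
python3 - <<'E'
from h import *
go([476+54.8,-25.3-219.9,170],0.29)
s=get_image("scene")
save(s,"s17.png",(140,70,270,210),5)
print(state()["joint_positions"].round(2))
E
```

```text
time_s: 16.75
ee_pos: [475.8, -24.9, 176.9]
tool_rot: [0.598, 0.801, 0.0, -0.0]
wrist_force: [0.1, 0.3, -2.7]
opening: 0.162
t 16.75 p [475.8 -24.9 176.9] F [ 0.1  0.3 -2.7] op 13.8 tilt [ 0.00e+00  4.00e-02 -5.73e+01] yang 0.289
shift [-226.9  -10.     6.8]
dr [ 0.    -0.001 -0.001]
[ 0.21  0.67 -0.39  1.9   0.4   0.65 -0.14]
```

View pics/s17.png

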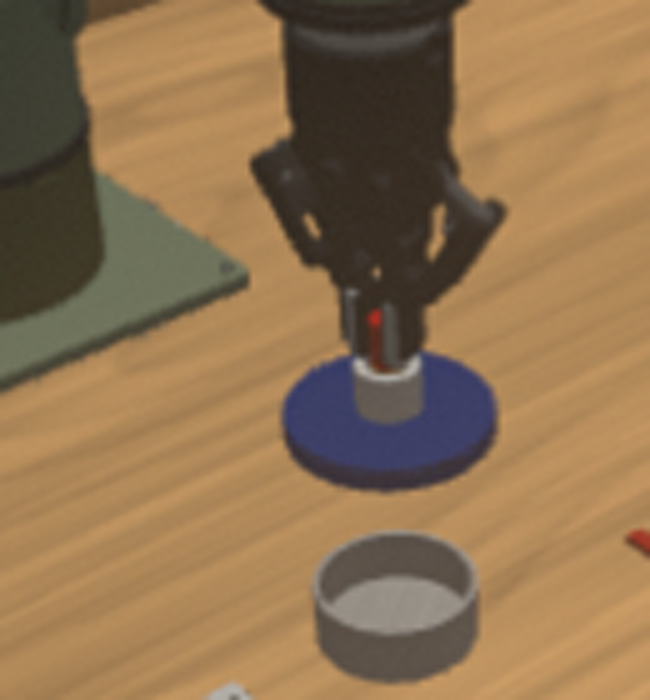

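Both lids hang level at (217,155) and the wrist reads -2.7 N, the right weight. The short tin is left standing open. I carry them over to the tall tin.

```bash
python3 -m pendant '{"fingers":[12,12,12,12,12,12,12,12,12,12],"translation":[[-10,0,0],[-20,-1,0],[-28,-1.5,0],[-28,-1.5,0],[-28,-1.5,0],[-28,-1.5,0],[-28,-1.5,0],[-25,-1,0],[-12,0,0],[0,0,0]],"dr":[[0,0,0],[0,0,0],[0,0,0],[0,0,0],[0,0,0],[0,0,0],[0,0,0],[0,0,0],[0,0,0],[0,0,0]]}' 70
python3 - <<'E'
from h import *
go([476+54.8,-25.3-219.9,150],0.29)
E
```

```text
time_s: 17.8
ee_pos: [523.1, -241.0, 166.2]
tool_rot: [0.598, 0.801, -0.004, -0.006]
wrist_force: [-0.6, 0.7, -2.7]
opening: 0.156
t 17.8 p [ 523.1 -241.   166.2] F [-0.6  0.7 -2.7] op 13.3 tilt [ -0.8    0.09 -57.29] yang 0.288
shift [-6.3  6.4 16.1]
dr [-0.013 -0.005 -0.002]
```

```bash
python3 -m pendant '{"fingers":[12,12,12,12,12],"translation":[[-3,3.2,8],[-3,3.2,8],[0,0,6],[0,0,0],[0,0,0]],"dr":[[-0.013,-0.005,0],[0,0,0],[0,0,0],[0,0,0],[0,0,0]]}'
python3 - <<'E'
from h import *
go([476+54.8,-25.3-219.9,140],0.29)
t=get_image("top");s=get_image("scene")
save(s,"s18.png",(100,130,220,270),5);save(t,"t18.png",(290,160,420,270),5)
E
```

```text
time_s: 18.3
ee_pos: [529.6, -243.9, 140.6]
tool_rot: [0.598, 0.802, -0.0, -0.003]
wrist_force: [1.2, 0.7, -3.6]
opening: 0.158
t 18.3 p [ 529.6 -243.9  140.6] F [ 1.2  0.7 -3.6] op 13.5 tilt [ -0.26   0.14 -57.3 ] yang 0.289
shift [-1.6  0.7  0.6]
dr [-0.004 -0.004 -0.001]
```

View pics/s18.png

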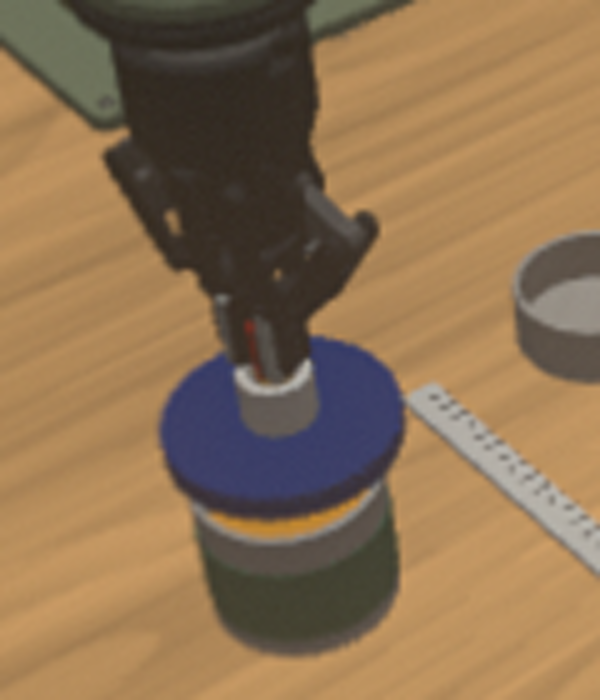

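View pics/t18.png

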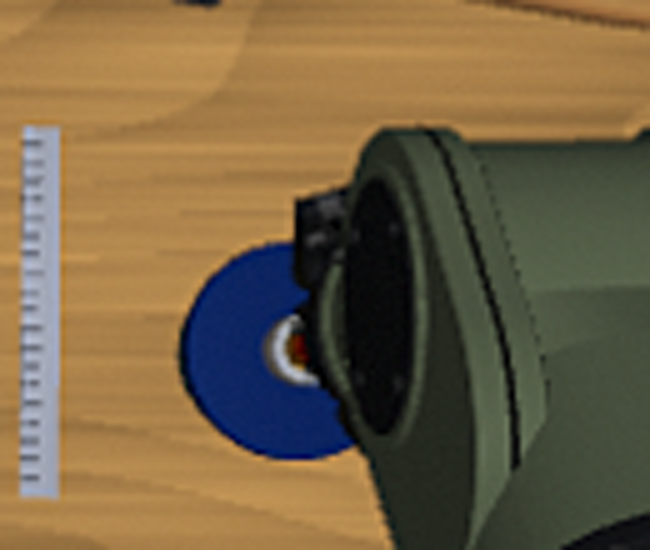

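The lids hang level over the open tin, the blue disc at (157,215) in the scene view with a strip of wax showing all along the near side. A quick check of the blue disc's centre against the rim comes first.

```bash
python3 -m pendant '{"fingers":[12,12,12],"translation":[[-1.7,1,3],[0,0,0],[0,0,0]],"dr":[[-0.004,-0.004,0],[0,0,0],[0,0,0]]}'
python3 - <<'E'
from h import *
go([530.8,-245.2,125],0.29)
z=state()["ee_pos"][2]-74.5+43
t=get_image("top")
b=mask(t,(105,120,50),(125,255,255),(320,200,365,256));c=big(b)
u=c.astype(float);sel=c[(c[:,0]<346)&(c[:,0]>322)]
# keep outer arc: points farther than 38mm from nominal
P=onz(t,sel,z);r=np.hypot(P[:,0]-529,P[:,1]+244);P=P[(r>44)];print(len(P),circ(P),z)
E
```

```text
time_s: 18.7
ee_pos: [531.4, -245.4, 138.2]
tool_rot: [0.598, 0.802, 0.0, 0.001]
wrist_force: [0.9, -0.1, -3.5]
opening: 0.156
t 18.7 p [ 531.4 -245.4  138.2] F [ 0.9 -0.1 -3.5] op 13.4 tilt [  0.12  -0.07 -57.3 ] yang 0.289
shift [ 0.4 -0.6 13.2]
dr [ 0.002  0.002 -0.001]
54 (array([ 529.96133116, -239.92832954]), np.float64(50.70662454151187)) 106.65775663652514
```

It agrees within 2 mm, which is inside the play. I lower gently.

```bash
python3 -m pendant '{"fingers":[12,12,12,12,12,12],"translation":[[0.3,-0.6,5],[0,0,4],[0,0,3],[0,0,2],[0,0,2],[0,0,0]],"dr":[[0,0,0],[0,0,0],[0,0,0],[0,0,0],[0,0,0],[0,0,0]]}'
python3 - <<'E'
from h import *
go([530.8,-245.2,114.5],0.29)
s=get_image("scene");save(s,"s19.png",(100,130,220,270),5)
E
```

```text
time_s: 19.35
ee_pos: [530.6, -245.3, 120.5]
tool_rot: [0.598, 0.802, 0.0, 0.001]
wrist_force: [-0.4, 0.1, -3.6]
opening: 0.159
t 19.35 p [ 530.6 -245.3  120.5] F [-0.4  0.1 -3.6] op 13.6 tilt [  0.1   -0.06 -57.3 ] yang 0.289
shift [0.  0.2 6. ]
dr [ 0.001  0.001 -0.001]
```

View pics/s19.png

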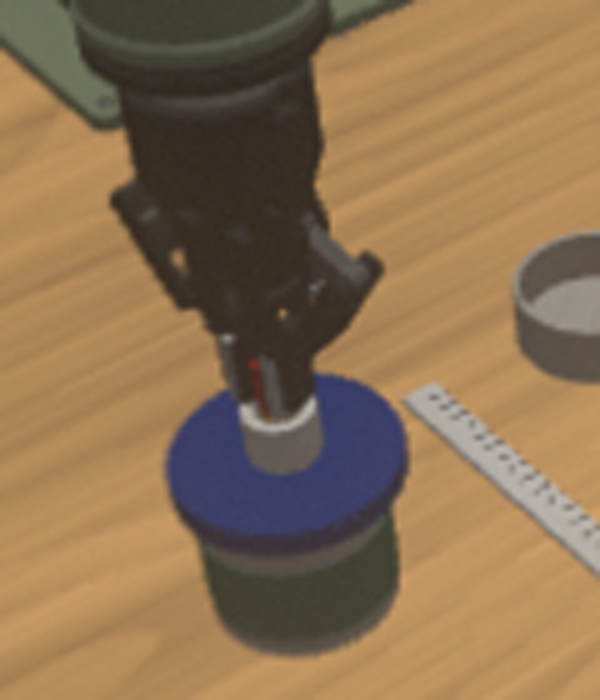

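The plug is entering the mouth with no contact force (-3.6 N is the weight), and the disc is at (157,222). I continue in small steps.

```bash
python3 -m pendant '{"fingers":[12,12,12,12,12],"translation":[[0,0,1.5],[0,0,1.5],[0,0,1],[0,0,1],[0,0,0]],"dr":[[0,0,0],[0,0,0],[0,0,0],[0,0,0],[0,0,0]]}'
python3 -c "
from h import *
go([530.8,-245.2,114.5],0.29)"
```

```text
time_s: 19.9
ee_pos: [530.8, -245.4, 115.5]
tool_rot: [0.598, 0.802, 0.0, 0.001]
wrist_force: [0.0, -0.1, -3.4]
opening: 0.159
t 19.9 p [ 530.8 -245.4  115.5] F [ 0.  -0.1 -3.4] op 13.6 tilt [  0.13  -0.07 -57.3 ] yang 0.289
shift [0.2 0.  1. ]
dr [ 0.002  0.002 -0.001]
```

```bash
python3 -m pendant '{"fingers":[12,12],"translation":[[0,0,1],[0,0,0.5]],"dr":[[0,0,0],[0,0,0]]}'
python3 -c "
from h import *
go([530.8,-245.2,114.5],0.29)"
```

```text
time_s: 20.1
ee_pos: [531.0, -245.5, 114.5]
tool_rot: [0.598, 0.802, 0.0, 0.002]
wrist_force: [-3.5, 0.6, 11.8]
opening: 0.158
t 20.1 p [ 531.  -245.5  114.5] F [-3.5  0.6 11.8] op 13.5 tilt [  0.17  -0.09 -57.3 ] yang 0.289
shift [ 0.3 -0.1 -0. ]
dr [ 0.002  0.002 -0.001]
```

The lids stop at z=114.5, the computed home height, with about 12 N of contact. I let the push relax and then release.

```bash
python3 -m pendant '{"fingers":[12,14,16,18,20,24,28],"translation":[[0,0,-0.3],[0,0,0],[0,0,0],[0,0,0],[0,0,0],[0,0,0],[0,0,0]],"dr":[[0,0,0],[0,0,0],[0,0,0],[0,0,0],[0,0,0],[0,0,0],[0,0,0]]}' 40
python3 - <<'E'
from h import *
go([530.8,-245.2,114.5],0.29)
s=get_image("scene");save(s,"s20.png",(100,130,220,270),5)
E
```

```text
time_s: 20.8
ee_pos: [531.4, -245.5, 115.2]
tool_rot: [0.598, 0.801, 0.0, 0.002]
wrist_force: [0.6, -0.7, 0.5]
opening: 0.325
t 20.8 p [ 531.4 -245.5  115.2] F [ 0.6 -0.7  0.5] op 27.7 tilt [  0.24  -0.11 -57.3 ] yang 0.289
shift [ 0.5 -0.5  0.7]
dr [ 0.003  0.003 -0.001]
```

View pics/s20.png

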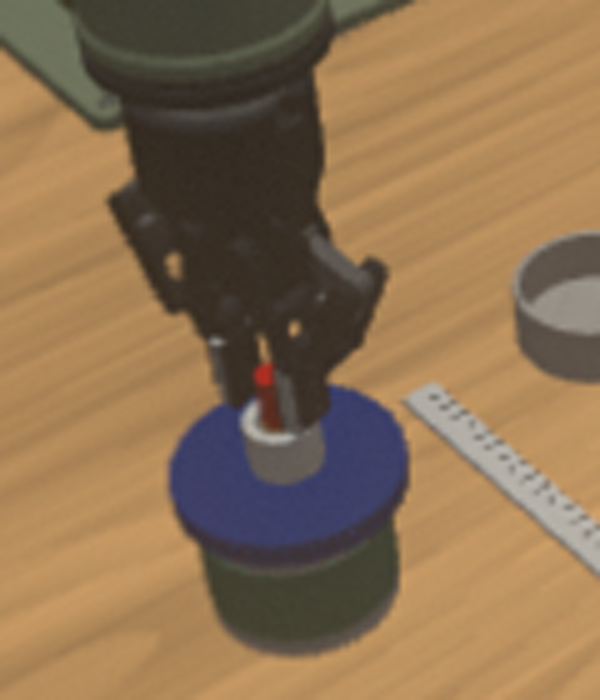

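The double lid sits on the tin at (158,226) with the skirt round the rim, and the fingers are open. I raise the hand to see the seating and the knob's position in the collar.

```bash
python3 -m pendant '{"fingers":[36,50,60,60,60,60],"translation":[[0,0,0],[0,0,-12],[0,0,-20],[0,0,-25],[0,0,-25],[0,0,0]],"dr":[[0,0,0],[0.003,0.003,0],[0,0,0],[0,0,0],[0,0,0],[0,0,0]]}'
python3 - <<'E'
from h import *
go([530.8,-245.2,86.5],0.29)
s=get_image("scene");save(s,"s21.png",(120,180,200,270),8)
t=get_image("top");save(t,"t21.png",(290,160,420,270),5)
for z in(135,109,96,83): print(z,(proj(s,[533.5,-246,z])-[120,180])*8)
E
```

```text
time_s: 21.45
ee_pos: [531.0, -245.2, 199.6]
tool_rot: [0.598, 0.802, 0.0, -0.001]
wrist_force: [-0.3, 0.0, -1.2]
opening: 0.702
t 21.45 p [ 531.  -245.2  199.6] F [-0.3  0.  -1.2] op 59.9 tilt [ -0.07   0.06 -57.3 ] yang 0.289
shift [-1.000e-01 -1.000e-01  1.131e+02]
dr [-0.001 -0.001 -0.001]
135 [[267.40751846 198.62416179]]
109 [[280.31244263 270.03933058]]
96 [[286.61584218 304.81025216]]
83 [[292.82246558 338.97623241]]
```

View pics/s21.png

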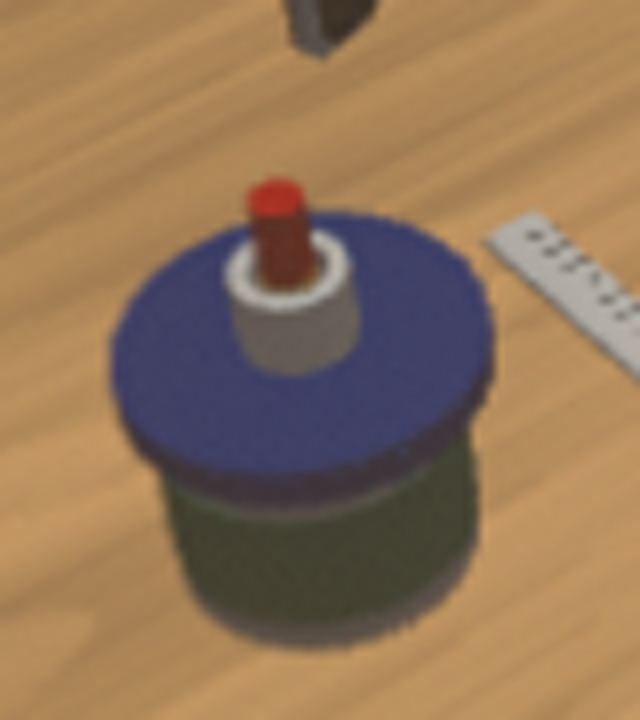

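View pics/t21.png

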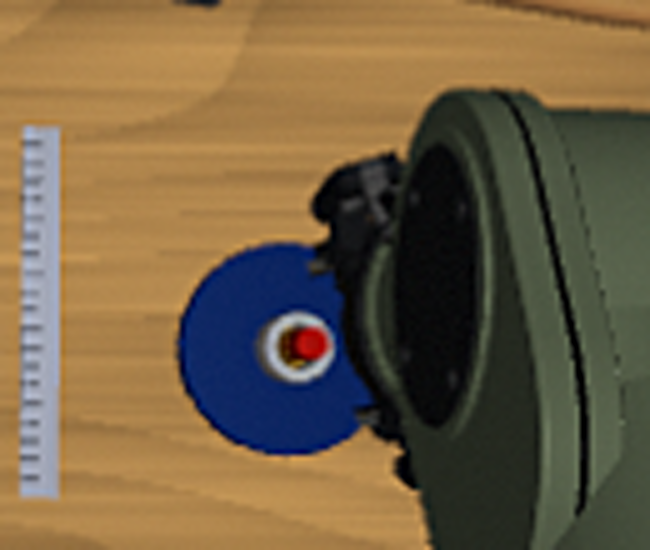

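In the scene view the lids are home, with the knob top at (154.6,204.6) and the collar's top ring centre at (156,213.5). I compute centring from both views.

Run:
```python
from h import *
t=get_image("top");s=get_image("scene")
kt=mask(t,(0,200,120),(8,255,255),(340,220,365,240));u=np.array(cen(kt)[:2]);print(cen(kt),"knob top-view",onz(t,[u],135))
ks=mask(s,(0,180,120),(8,255,255),(145,195,165,225));v=np.array(cen(ks)[:2]);print(cen(ks),"knob scene",onz(s,[v],135),tri(t,u,s,v))
print("collar scene",onz(s,[(120+289/8-.44,180+268/8-.44)],109), "collar top",onz(t,[(290+299.5/5-.4,160+346/5-.4)],109))
b=mask(t,(105,120,50),(125,255,255),(320,200,365,256));c=big(b);sel=c[(c[:,0]<352)];P=onz(t,sel,83);r=np.hypot(P[:,0]-530,P[:,1]+244);P=P[r>46];print("blue",len(P),circ(P))
bs=mask(s,(108,40,40),(135,255,255),(125,190,190,250));c=big(bs);P=onz(s,c[c[:,1]<225],83);print("scene blue",circ(P))
save(t,"t22.png",(325,205,375,255),12)
```

```text
(351.7037037037037, 228.22222222222223, 27.0) knob top-view [[ 530.71765846 -241.42854094  135.        ]]
(154.0, 204.5, 24.0) knob scene [[ 533.40954879 -244.49263653  135.        ]] (array([ 530.55619642, -242.55700284,  131.97519319]), np.float64(0.7040288526396554))
collar scene [[ 532.52104659 -243.70665088  109.        ]] collar top [[ 530.27388435 -242.09677478  109.        ]]
blue 68 (array([ 529.50281055, -240.28387815]), np.float64(50.90400763470151))
scene blue (array([ 524.66173138, -236.71417805]), np.float64(38.956869880613354))
```

View pics/t22.png

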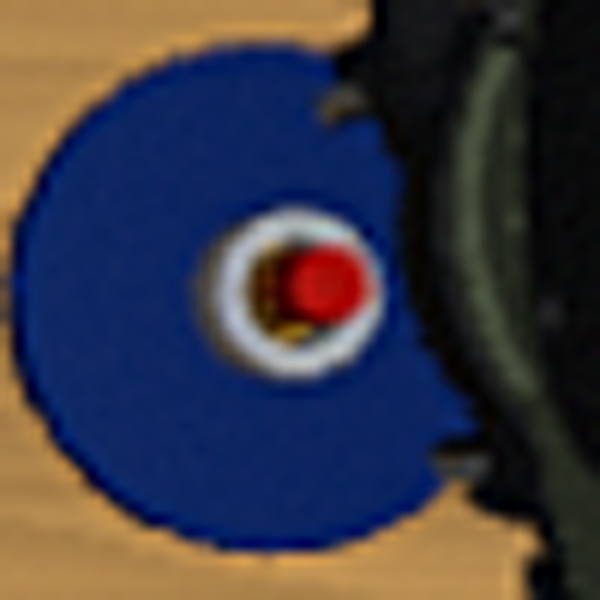

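Knob and collar are concentric to about 1 mm. The knob's triangulated height rose 39.8 mm from the short tin, against 40 expected, so the lids are fully home. I descend round the collar.

```bash
python3 -m pendant '{"fingers":[60,60,60,60,60,60,60],"translation":[[0.5,0,20],[0.5,0,25],[0,0,25],[0,0,20],[0,0,12],[0,0,6],[0,0,0]],"dr":[[0,0,0],[0,0,0],[0,0,0],[0,0,0],[0,0,0],[0,0,0],[0,0,0]]}'
python3 - <<'E'
from h import *
go([531,-244.5,86],0.29)
s=get_image("scene");save(s,"s23.png",(100,140,210,270),5)
E
```

```text
time_s: 22.35
ee_pos: [527.1, -242.7, 79.9]
tool_rot: [0.597, 0.802, -0.001, -0.006]
wrist_force: [-0.4, -0.6, 0.8]
opening: 0.701
t 22.35 p [ 527.1 -242.7   79.9] F [-0.4 -0.6  0.8] op 59.8 tilt [ -0.62   0.31 -57.29] yang 0.29
shift [-2.8  3.1 -6.2]
dr [-0.009 -0.008  0.   ]
```

View pics/s23.png

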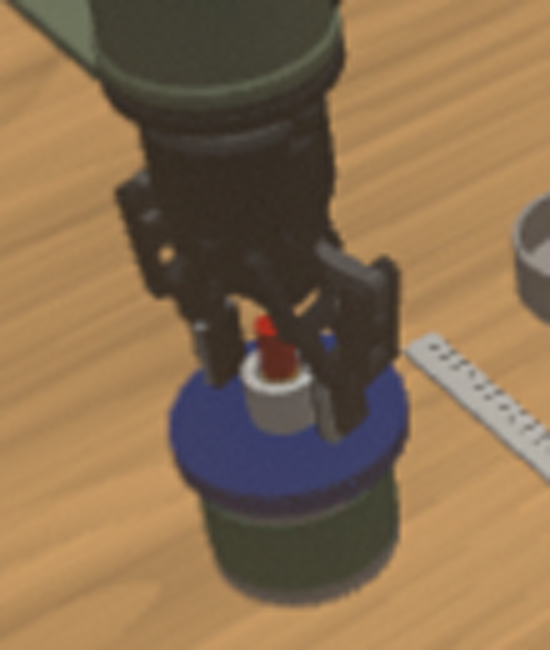

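The hand overshot down by 6 mm, but there is no contact force and the open tips at (143,216) and (167,227) stand clear of the collar. I correct height, level and centring.

```bash
python3 -m pendant '{"fingers":[60,58,54,50],"translation":[[-2,2.5,-6],[-0.5,0.5,0],[0,0,0],[0,0,0]],"dr":[[-0.009,-0.008,0],[0,0,0],[0,0,0],[0,0,0]]}'
python3 -c "
from h import *
go([531,-244.5,86],0.29)"
```

```text
time_s: 22.8
ee_pos: [532.4, -244.9, 89.5]
tool_rot: [0.598, 0.802, 0.001, 0.003]
wrist_force: [-0.2, -0.5, 0.1]
opening: 0.578
t 22.8 p [ 532.4 -244.9   89.5] F [-0.2 -0.5  0.1] op 49.4 tilt [  0.31  -0.11 -57.29] yang 0.29
shift [ 0.8 -1.3  3.5]
dr [ 0.005  0.003 -0.   ]
```

```bash
python3 -m pendant '{"fingers":[50,48,46,44],"translation":[[0.5,-1.2,3],[0,0,0],[0,0,0],[0,0,0]],"dr":[[0.004,0.002,0],[0,0,0],[0,0,0],[0,0,0]]}'
python3 - <<'E'
from h import *
go([531,-244.5,86],0.29)
s=get_image("scene");save(s,"s24.png",(120,170,200,250),8)
E
```

```text
time_s: 23.2
ee_pos: [531.0, -244.8, 86.3]
tool_rot: [0.598, 0.802, -0.0, 0.001]
wrist_force: [-0.8, 0.3, -0.2]
opening: 0.514
t 23.2 p [ 531.  -244.8   86.3] F [-0.8  0.3 -0.2] op 43.9 tilt [ 3.00e-02 -7.00e-02 -5.73e+01] yang 0.29
shift [0.3 0.1 0.3]
dr [ 0.     0.001 -0.   ]
```

View pics/s24.png

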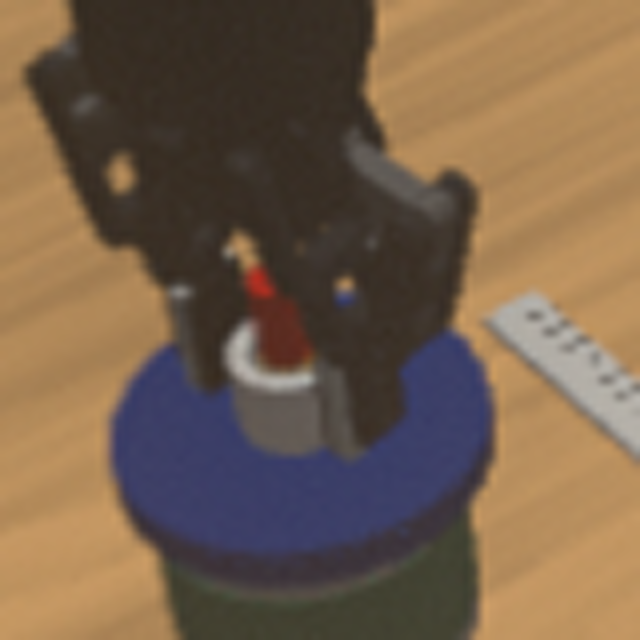

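The open fingers straddle the collar at (155,219) almost symmetrically, clear of the disc and knob. I close gently.

```bash
python3 -m pendant '{"fingers":[41,38,35,32,29,28,28],"translation":[[0,0,0],[0,0,0],[0,0,0],[0,0,0],[0,0,0],[0,0,0],[0,0,0]],"dr":[[0,0,0],[0,0,0],[0,0,0],[0,0,0],[0,0,0],[0,0,0],[0,0,0]]}' 40
python3 - <<'E'
from h import *
go([531,-244.5,86],0.29)
s=get_image("scene");save(s,"s25.png",(120,170,200,250),8)
E
```

```text
time_s: 23.95
ee_pos: [530.9, -244.9, 86.7]
tool_rot: [0.598, 0.802, -0.0, 0.001]
wrist_force: [-0.5, -0.2, 1.3]
opening: 0.389
t 23.95 p [ 530.9 -244.9   86.7] F [-0.5 -0.2  1.3] op 33.2 tilt [ 2.00e-02 -8.00e-02 -5.73e+01] yang 0.29
shift [0.4 0.2 0.7]
dr [-0.     0.002 -0.   ]
```

View pics/s25.png

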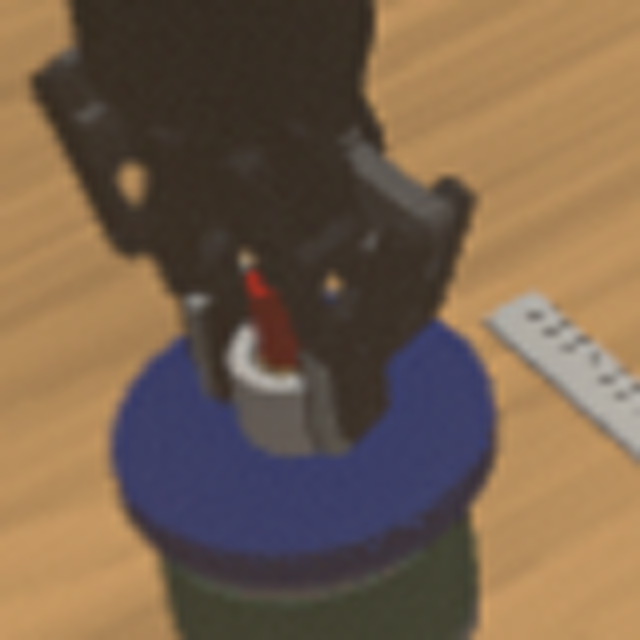

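The collar is gripped at 33.2 mm, nothing has shifted in the picture, and the knob is still inside the bore. I tighten and lift straight up slowly, watching drift.

```bash
python3 -m pendant '{"fingers":[28,28,28,28,28],"translation":[[0,0,0],[0,0,0],[0,0,-2],[0,0,-3],[0,0,-4]],"dr":[[0,0,0],[0,0,0],[0,0,0],[0,0,0],[0,0,0]]}' 70
python3 -c "
from h import *
go([530.9,-244.9,120],0.29)"
```

```text
time_s: 24.5
ee_pos: [530.6, -244.8, 95.8]
tool_rot: [0.598, 0.802, -0.001, 0.0]
wrist_force: [-0.5, 0.6, -0.8]
opening: 0.378
t 24.5 p [ 530.6 -244.8   95.8] F [-0.5  0.6 -0.8] op 32.3 tilt [-3.00e-02 -6.00e-02 -5.73e+01] yang 0.29
shift [ -0.2   0.2 -24.2]
dr [-0.001  0.001 -0.   ]
```

```bash
python3 -m pendant '{"fingers":[28,28,28,28],"translation":[[0,0,-5],[0,0,-5],[0,0,-5],[0,0,0]],"dr":[[0,0,0],[0,0,0],[0,0,0],[0,0,0]]}'
python3 - <<'E'
from h import *
go([530.9,-244.9,120],0.29)
s=get_image("scene");save(s,"s26.png",(110,150,200,260),6)
E
```

```text
time_s: 24.9
ee_pos: [531.0, -244.8, 113.0]
tool_rot: [0.598, 0.802, -0.0, 0.001]
wrist_force: [-0.3, 1.2, -2.0]
opening: 0.375
t 24.9 p [ 531.  -244.8  113. ] F [-0.3  1.2 -2. ] op 32.0 tilt [ 4.00e-02 -8.00e-02 -5.73e+01] yang 0.29
shift [-0.1 -0.1 -7. ]
dr [ 0.     0.001 -0.   ]
```

View pics/s26.png

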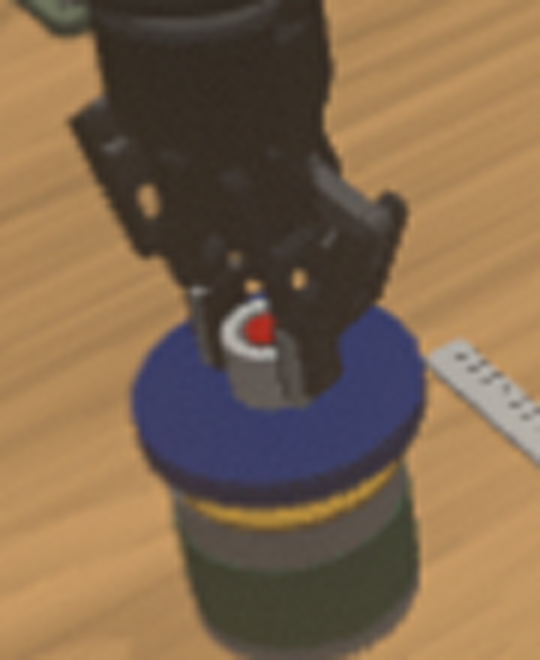

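The blue lid has risen 26 mm alone. The brass flange stays on the rim at (158,235) and the knob is centred in the bore at (153,205). I continue straight up.

```bash
python3 -m pendant '{"fingers":[28,28,28,28,28,28],"translation":[[0,0,-5],[0,0,-6],[0,0,-6],[0,0,-6],[0,0,-6],[0,0,0]],"dr":[[0,0,0],[0,0,0],[0,0,0],[0,0,0],[0,0,0],[0,0,0]]}'
python3 -c "
from h import *
go([530.9,-244.9,180],0.29)"
```

```text
time_s: 25.55
ee_pos: [530.8, -244.7, 144.3]
tool_rot: [0.598, 0.802, -0.0, 0.0]
wrist_force: [-0.4, -0.5, -1.6]
opening: 0.375
t 25.55 p [ 530.8 -244.7  144.3] F [-0.4 -0.5 -1.6] op 32.0 tilt [ 1.00e-02 -7.00e-02 -5.73e+01] yang 0.29
shift [ -0.2   0.  -35.7]
dr [-0.     0.001 -0.   ]
```

```bash
python3 -m pendant '{"fingers":[28,28,28,28,28,28],"translation":[[0,0,-6],[0,0,-6],[0,0,-6],[0,0,-6],[0,0,-6],[0,0,0]],"dr":[[0,0,0],[0,0,0],[0,0,0],[0,0,0],[0,0,0],[0,0,0]]}'
python3 - <<'E'
from h import *
go([530.9,-244.9,180],0.29)
s=get_image("scene");save(s,"s27.png",(100,120,220,260),5)
t=get_image("top");save(t,"t27.png")
E
```

```text
time_s: 26.15
ee_pos: [530.8, -244.7, 177.1]
tool_rot: [0.598, 0.802, -0.0, 0.0]
wrist_force: [0.6, 1.0, -1.1]
opening: 0.378
t 26.15 p [ 530.8 -244.7  177.1] F [ 0.6  1.  -1.1] op 32.3 tilt [ 2.00e-02 -7.00e-02 -5.73e+01] yang 0.29
shift [-0.3  0.  -2.9]
dr [-0.     0.001 -0.   ]
```

View pics/s27.png

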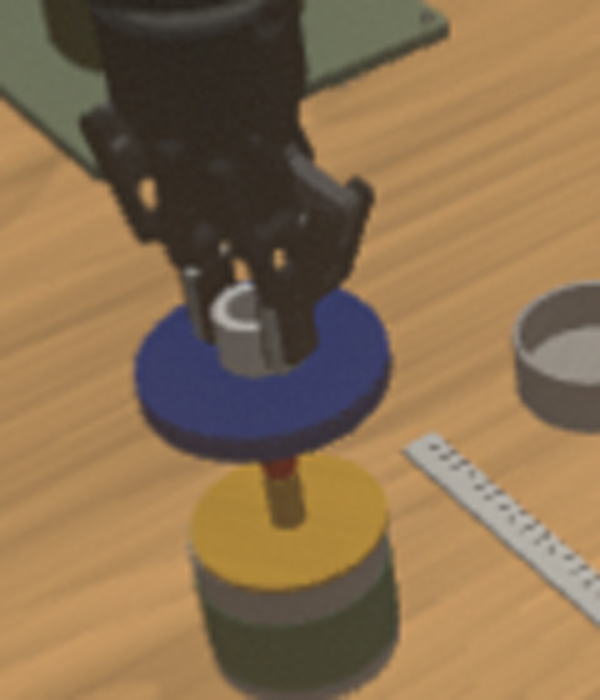

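View pics/t27.png

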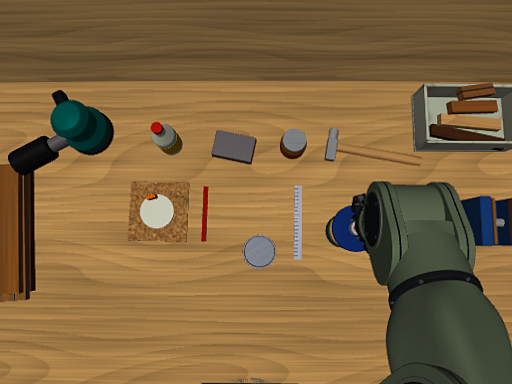

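The blue lid is alone in the hand at (152,193), and the brass inner lid is seated on the tin with its knob below. The top view shows the other things in place. I raise a little more for margin, settle, and check level and height.

```bash
python3 -m pendant '{"fingers":[28,28,28,28,28,28],"translation":[[0,0,-6],[0,0,-6],[0,0,0],[0,0,0],[0,0,0],[0,0,0]],"dr":[[0,0.001,0],[0,0,0],[0,0,0],[0,0,0],[0,0,0],[0,0,0]]}'
python3 - <<'E'
from h import *
go([530.9,-244.9,180],0.29)
st=state();print(np.abs(st["joint_vel"]).max())
s=get_image("scene");t=get_image("top");save(s,"s28.png",(110,130,200,250),6)
z=st["ee_pos"][2]; d=z-86.7
b=mask(s,(105,50,30),(140,255,255),(115,150,190,225));c=big(b)
h=cv2.convexHull(c).reshape(-1,2);
# predicted outlines: level disc top edge and skirt bottom at lifted height (scene-frame xy estimate)
th=np.linspace(0,2*np.pi,72)
def ring(z,r): return proj(s,np.c_[532.5+r*np.cos(th),-244+r*np.sin(th),np.full(72,z)])
R=np.vstack([ring(83+d,53.5),ring(69+d,53.5)]).astype(np.float32);H=cv2.convexHull(R).reshape(-1,2)
print("lift",d,"skirt z",69+d,"bbox meas",h.min(0),h.max(0),"pred level",H.min(0).round(1),H.max(0).round(1))
f=s["frame"][:,:,::-1].copy();f=cv2.resize(f[130:250,110:200],None,fx=6,fy=6,interpolation=cv2.INTER_CUBIC)
cv2.polylines(f,[((ring(83+d,53.5)-[110,130]+.5)*6).astype(int)],True,(0,255,0),1);cv2.polylines(f,[((ring(69+d,53.5)-[110,130]+.5)*6).astype(int)],True,(0,255,255),1)
cv2.imwrite("pics/s28o.png",f)
E
```

```text
time_s: 26.85
ee_pos: [530.3, -244.5, 188.8]
tool_rot: [0.598, 0.802, -0.0, -0.001]
wrist_force: [0.2, -0.3, -1.6]
opening: 0.373
t 26.85 p [ 530.3 -244.5  188.8] F [ 0.2 -0.3 -1.6] op 31.9 tilt [-1.10e-01  3.00e-02 -5.73e+01] yang 0.29
shift [-0.5  0.5  8.8]
dr [-0.002 -0.001 -0.   ]
0.0017526166784061475
lift 102.06693827685486 skirt z 171.06693827685484 bbox meas [126 173] [176 204] pred level [124.6 170.7] [177.3 208.2]
```

View pics/s28o.png

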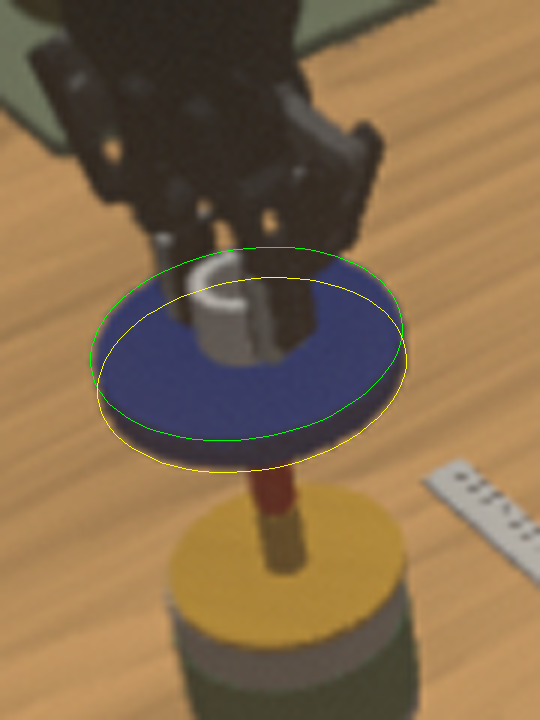

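The lid's outline at (151,188) fits the level prediction within about 1 px. Its skirt is at z≈171 against the knob top at 135, and the arm is at rest. I hand in.

```bash
python3 -c "
from station import *
print(job_done())
s=state();print(s['time_s'],s['ee_pos'],s['opening'],s['wrist_force'])"
```

```text
the job is handed in; nothing more can be done
None
the job is handed in; nothing more can be done
```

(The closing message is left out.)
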